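# Gang up three sawn blocks at the fence stop

## Task

Put the dark offcut that lies in front of the saw fence into the blue scrap box. Then slide exactly three of the pine blocks, without turning them end for side, up to the fence and along it to the red stop, so that they sit in one tight row: flat against the fence, no gaps, the first touching the stop. Finish by pressing the row firmly and steadily along the fence against the stop for about half a second, without ramming it, then let go; leave the other two blocks and the glue bottle and tape measure where they are.

Things in the scene. Friction and masses are not known exactly. Their poses are not given: they have to be found in the camera images.
- blank0: Sawn pale pine block, one of five alike: 90 (own x) x 76 (own y) x 38 mm high, about 0.15 kg, lying flat in a loose row of single pieces inside the yellow tape outline, turned up to 9 degrees. Too wide to grip comfortably: meant to be pushed. Origin: centre of the underside.
- blank1: Sawn pale pine block, one of five alike: 90 (own x) x 76 (own y) x 38 mm high, about 0.15 kg, lying flat in a loose row of single pieces inside the yellow tape outline, turned up to 9 degrees. Too wide to grip comfortably: meant to be pushed. Origin: centre of the underside.
- blank2: Sawn pale pine block, one of five alike: 90 (own x) x 76 (own y) x 38 mm high, about 0.15 kg, lying flat in a loose row of single pieces inside the yellow tape outline, turned up to 9 degrees. Too wide to grip comfortably: meant to be pushed. Origin: centre of the underside.
- blank3: Sawn pale pine block, one of five alike: 90 (own x) x 76 (own y) x 38 mm high, about 0.15 kg, lying flat in a loose row of single pieces inside the yellow tape outline, turned up to 9 degrees. Too wide to grip comfortably: meant to be pushed. Origin: centre of the underside.
- blank4: Sawn pale pine block, one of five alike: 90 (own x) x 76 (own y) x 38 mm high, about 0.15 kg, lying flat in a loose row of single pieces inside the yellow tape outline, turned up to 9 degrees. Too wide to grip comfortably: meant to be pushed. Origin: centre of the underside.
- fence: Straight aluminium fence bar fixed to the table, 660 mm long (own y), 40 mm thick, 45 mm high, turned up to 3.5 degrees. Origin: middle of its working face (the face towards the robot) at table level; the bar lies on the +x side of the origin, own y runs along the fence.
- stop: Red stop block fixed on the fence, place varies. Origin: table level, where its working face (-y face) meets the fence face. It covers own x -75 to 0, own y 0 to +30 mm, 42 mm high; over the fence a bridge and black knob, top 75 mm. Own x points through the fence, y along it. Wanted block centres: own x -45, own y -38, -114, -190 mm; blocks' x parallel to the stop's x.
- offcut: Dark brown wooden bar 150 (own x) x 34 x 34 mm, 0.12 kg, lying flat in front of the fence on the -y side of the stop, roughly along the fence. Origin: centre of the underside.
- scrapbox: Blue open scrap box fixed to the table to the robot's right, outside 200 (own x) x 140 (own y) x 45 mm high, walls 6 mm. Origin: centre of the underside.
- glue: Bystander: white glue bottle, 56 mm diameter, 150 mm high, standing to the robot's left. Origin: centre of the underside.
- tape_measure: Bystander: yellow tape measure 75 x 40 x 65 mm high, to the robot's left. Origin: centre of the underside.
Not all that is in view belongs to the job. What is shaped like the blank1 but orange is not meant.

How it is judged:
By the outcome, as a careful person would: the job done as asked, in the order asked, and still so for the second after the job is handed in, with the robot touching nothing.
It also fails if it takes over 72 s, if anything falls off the work surface, if the arm or the gripper's body presses on something with over 40 N, if the wrist force passes 120 N, or if a joint passes its speed limit or range.

## Robot

A 6-joint arm with a two-finger parallel gripper is mounted at the origin on the work surface. World frame = base frame: x ahead of the robot, y to its left, z up, the work surface at z = 0. Lengths are in mm, angles in rad, forces in N, time in s.
With the tool pointing down it reaches from about 275 to 1000 mm from the base axis. Payload 8.4 kg.
Tool frame: the origin (TCP) lies on the front face of the gripper's body, between the roots of the fingers; the fingertips stand 73 mm ahead of it and the grasp point (between the pads) lies arm.grasp_offset ahead of it (arm.grasp_offset is the distance from the TCP to the grasp point, in mm); z points along the fingers, y is the line along which they close (so a half turn about z gives the same grasp; the last joint's range is limited). The gripper opens to 85 mm and grips with 20 to 120 N. Pads are 22 mm wide; open, the fingers measure 114 mm over their backs; the gripper's body (76 mm by 85 mm) begins 54 mm behind the grasp point. The pads swing forward as they close: fully open they stand 13 mm farther back than shut.
Start: joints at [1.341, 0.353, 1.633, -0, 1.155, -0.002], TCP at [141.145, 608.857, 303.881] pointing down, gripper open.
Joint ranges: [-2.63, 2.63], [-0.92, 2.1], [0.06, 2.66], [-1.3, 4.44], [0, 2.69], [-3.02, 3.02]. Speed limits (rad/s): [2.22, 2.22, 2.79, 3.14, 3.14, 3.14].

## Interface

Orientations are given as a unit quaternion [x, y, z, w].
In Python, from rig import arm gives the robot as it stands.
- The arm moves only by the tool move_arm, never from a script. Its argument "targets" is a list of rows, each an object with "dr": the turn, a rotation vector about the tool's x, y, z each as a share of 4 degrees, from -1 to 1, a list of three; "translation": the shift along the tool's x, y, z each as a share of 20 mm, from -1 to 1, a list of three; "gripper": the opening, from -1 (shut) to 1 (fully open). A call has exactly 5 rows; each row shifts and turns the commanded pose from where the row before left it, along the tool's axes as they then stand; what a row does not reach is not made up. A row lasts 1/10 s, in which the tool goes at most 50 mm and 8.59 degrees, less where a joint would pass 70% of its speed; a pose out of reach is approached as far as the arm can. A call with a number of a shift or a turn outside -1 to 1 is refused whole. A call with a gripper value outside its range is refused whole. The fingers move at their own pace and stop on an object; the grip force is fixed at half the most. Time passes only in rows, so rows that do not move let the fingers close, or fill a call up. It gives the time, the measured TCP pose, the force, the opening and the grip force at its end, in the units of the state.
- arm.sense(): the state, without advancing time (a new reading comes with each control period).
- arm.grab_frame(name): name is "side" or "top" or "wrist"; returns the picture (480x640x3 uint8, blue, green, red); there is no depth.
- arm.camera_info(name): a dict with "K" (3x3 intrinsics, pixels), "k1" (the pictures are not rectified: a ray, as slopes to the right and down, at radius r is drawn at 1 + k1 r^2 times it, then the intrinsics apply), "rvec" (rotation vector, rad) and "tvec" (3), from world to camera coordinates, as OpenCV has them. Camera axes: x right, y down, z forward; pixel columns grow to the right and rows downward; lengths in mm; the calibration is good to about 2 mm. A picture is of the moment at which its call begins: read the wrist's pose just before it. camera_info takes no time and is no camera call; for the wrist camera it gives the pose at the moment of the call.
- arm.close_job(): hands the job in; it is judged then, once.
The state is a dict: "time_s": time; "joints": joint angles; "joint_vel": joint speeds; "tau": joint torques, N m; "tool_pos": TCP position; "orientation": TCP orientation; "wrist_force": force on the tool from outside, world axes, zero at the start; "moment": the same for the moment, N m; "grip_width": finger opening in mm; "grip_force": force on a finger pad.
Only numpy, scipy, OpenCV 4.12 (cv2) and the standard library are available. Lean on these libraries where they do the work, as an engineer would, in place of code of your own. Each camera call takes 0.05 s, during which the arm holds its last target. There are 200 camera calls.

## Working session

There is one attempt and no reset: what is moved stays moved. The work goes in short steps, Python scripts to look and compute and a tool call to move; the robot and the scene stay as the last step left them, time stands still between calls to the robot, and variables do not carry over. Pictures are saved under pics/ and viewed, at most 12 in all, crops included, and the job is handed in when it is done.

Besides the shell and the picture viewer there is one more tool, called after "Call:" by a JSON object that holds its "op" and its "data". move_arm: Moves the arm, as the interface text tells. Shift numbers are shares of 20 mm and turn numbers shares of 4 degrees, none past 1 either way. Its arguments: {"type":"object","properties":{"targets":{"type":"array"}},"required":["targets"]}

```bash
ls; mkdir -p pics
python3 - <<'E'
from rig import arm
import cv2,numpy as np
print(arm.sense(), arm.grasp_offset)
a=arm.grab_frame("top");b=arm.grab_frame("side")
cv2.imwrite("pics/top0.png",a);cv2.imwrite("pics/side0.png",b)
for n in("top","side"):print(arm.camera_info(n))
E
```

```text
pics
{'time_s': 0.0, 'joints': array([ 1.34060052e+00,  3.53630541e-01,  1.63413258e+00, -1.58783038e-05,
        1.15518921e+00, -2.38295916e-03]), 'joint_vel': array([-0.0003614 ,  0.00012019, -0.00128337,  0.00072548, -0.00028034,
       -0.00060956]), 'tau': array([ 2.33353407e-03, -6.05239463e+01, -3.42077708e+01,  3.71659207e-04,
        9.10227187e-03,  1.07813509e-05]), 'tool_pos': array([141.0632654 , 608.49126135, 303.1732715 ]), 'orientation': array([ 1.13657052e-01,  9.93519810e-01, -6.76087733e-04, -7.16676630e-05]), 'wrist_force': array([-0.82265968,  0.66489401, -0.30964758]), 'moment': array([-0.0307394 ,  0.02423434, -0.03954284]), 'grip_force': 0.0, 'grip_width': 85.51140883506058} 53.900000000000006
{'K': array([[454.03807956,   0.        , 319.39877646],
       [  0.        , 454.03807956, 239.07056491],
       [  0.        ,   0.        ,   1.        ]]), 'k1': -0.09109779331430583, 'rvec': array([ 2.12827214, -2.18418101,  0.10271604]), 'tvec': array([  28.07483375,  496.28717685, 1038.27157119])}
{'K': array([[460.85241552,   0.        , 321.10265486],
       [  0.        , 460.85241552, 238.81341267],
       [  0.        ,   0.        ,   1.        ]]), 'k1': -0.08362900776379993, 'rvec': array([ 0.20048445, -2.90967958,  1.08033628]), 'tvec': array([ 502.54687767,   52.98678514, 1042.87356431])}
```

View pics/top0.png

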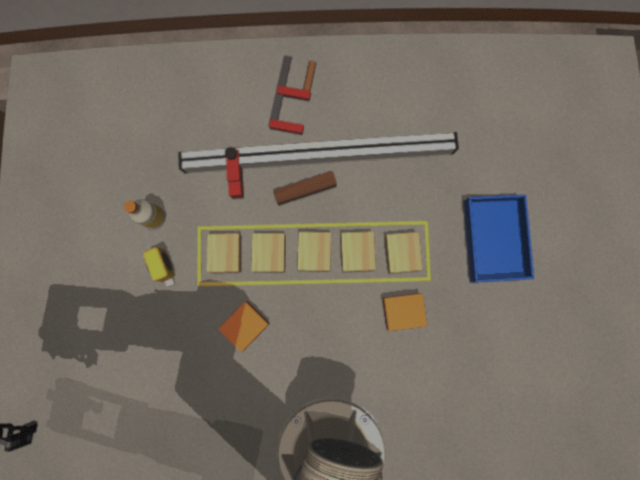

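View pics/side0.png

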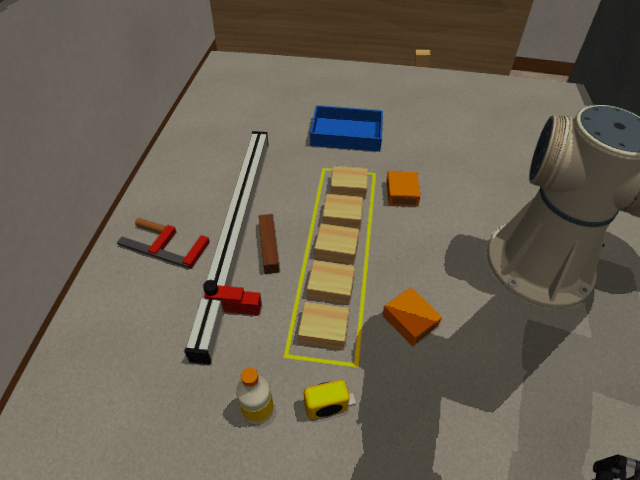

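The top view shows the blocks in a row at about row 251, columns 223, 268, 314, 358 and 404. The offcut is at (305,187), the stop at (233,175), the fence runs from (183,160) to (456,142), and the box is at (499,237). The hand saw at (295,95) and the orange blocks are distractors. The side view shows the same layout.

```bash
cat > h.py <<'E'
import cv2,numpy as np
from scipy.spatial.transform import Rotation as R
def rays(info,px):
    p=cv2.undistortPoints(np.float64(px).reshape(-1,1,2),info["K"],np.array([info["k1"],0,0,0.])).reshape(-1,2)
    M=cv2.Rodrigues(info["rvec"])[0]; C=-M.T@np.ravel(info["tvec"])
    return C,np.c_[p,np.ones(len(p))]@M
def onz(info,px,z):
    C,d=rays(info,px); return (C+d*((z-C[2])/d[:,2])[:,None])
def tri(i1,p1,i2,p2):
    (a,u),(b,v)=rays(i1,p1),rays(i2,p2); out=[]
    for x,y in zip(u,v):
        s=np.linalg.lstsq(np.c_[x,-y],b-a,rcond=None)[0]
        P,Q=a+s[0]*x,b+s[1]*y; out.append(np.r_[(P+Q)/2,np.linalg.norm(P-Q)])
    return np.array(out)
def mask(im,lo,hi):
    return cv2.morphologyEx(cv2.inRange(cv2.cvtColor(im,cv2.COLOR_BGR2HSV),lo,hi),cv2.MORPH_OPEN,np.ones((3,3)))
COL=dict(pine=((12,40,140),(28,150,255)),brown=((0,60,30),(12,215,125)),blue=((105,150,40),(125,255,255)),red=((0,190,90),(6,255,255)),red2=((174,190,60),(180,255,255)))
def blobs(im,c,amin=150):
    cs=cv2.findContours(mask(im,*COL[c]),cv2.RETR_EXTERNAL,cv2.CHAIN_APPROX_NONE)[0]
    return sorted([k for k in cs if cv2.contourArea(k)>amin],key=cv2.contourArea,reverse=True)
E
python3 - <<'E'
from h import *
from rig import arm
np.set_printoptions(precision=1,suppress=True)
I={n:arm.camera_info(n) for n in("top","side")}
for n in I: print(n,"cam",rays(I[n],[[0,0]])[0])
im={n:cv2.imread(f"pics/{n}0.png") for n in I}
for (x,y) in [(268,251),(305,187),(237,187),(499,237),(350,150)]: print((x,y),cv2.cvtColor(im["top"],cv2.COLOR_BGR2HSV)[y,x])
for n in I:
  for c in COL:
    for k in blobs(im[n],c):
      r=cv2.minAreaRect(k); B=cv2.boxPoints(r)
      z={"pine":38,"brown":34,"blue":45}.get(c,42)
      W=onz(I[n],B,z)[:,:2]; e=W[1]-W[0]; f=W[2]-W[1]
      print(n,c,cv2.contourArea(k),np.array(r[0]),"W",W.mean(0),"L",np.linalg.norm(e),np.linalg.norm(f),"ang",np.degrees(np.arctan2(e[1],e[0])))
E
```

```text
top cam [ 378.1   -0.5 1087.3]
side cam [426.7 701.8 817.6]
(268, 251) [ 26  88 162]
(305, 187) [  9 137  99]
(237, 187) [  2 181 151]
(499, 237) [110 172 154]
(350, 150) [ 30   2 162]
top pine 999.0 [222.  252.5] W [470.5 243.5] L 76.07719945959201 86.59721600673603 ang -91.57908401256417
top pine 811.0 [362.4 250.9] W [465.7 -83.8] L 55.820763190882595 87.00696575562276 ang -88.50777817193719
top pine 810.5 [408.7 251.5] W [ 461.3 -191.4] L 56.158933904408684 87.6786511648326 ang -85.39999847039728
top pine 789.5 [271. 252.] W [468.7 128.4] L 56.28706725367604 83.91528732050084 ang -91.56615231443283
top pine 786.0 [318. 251.] W [468.1  19. ] L 55.91911621265933 83.75092891180279 ang -91.556296951743
top brown 877.0 [304.6 187.2] W [620.8  47. ] L 149.56297800547813 38.300722977258125 ang -73.3563790269511
top brown 690.5 [250.1  19.3] W [1063.7  178.1] L 267.9184789353479 36.897174015865964 ang -89.61903414790102
top brown 335.5 [168.4  23.7] W [1063.7  389.7] L 147.00676638417988 35.12943513835831 ang -91.14733491670032
top brown 273.0 [339.5  16. ] W [1062.7  -49.9] L 93.8936947
[... 1074 characters left out ...]
16766986 93.01436759547134 ang -85.86606014714748
side pine 340.5 [257.7 392.9] W [565.6 402.8] L 53.14433188296233 33.310276573452676 ang -118.96958226999078
side brown 723.0 [268.2 242.2] W [619.7  55.2] L 36.05232691084074 165.42641876948935 ang -162.34956174005842
side blue 2700.0 [346.1 127.7] W [ 487.4 -381.6] L 193.20263066034858 211.06417103221688 ang -84.31237580307999
side red 457.0 [236.8 294.5] W [651.2 209.9] L 35.58149306006369 93.7663953917814 ang -84.64927063946702
side red 222.5 [194.9 249.8] W [769.9 109.4] L 83.35589700715919 21.915620397121724 ang -103.25752538181057
side red 214.0 [160.9 238.5] W [855.7  89.1] L 82.97510662141481 23.59074083317205 ang -101.82031616443665
```

```bash
cat > plan.py <<'E'
# usage: plan.py x y z yaw(deg of tool y) grip [maxstep mm] [start x y z yaw]: prints rows (tool axes) from present pose
import sys,json; import numpy as np
from scipy.spatial.transform import Rotation as R
from rig import arm
a=[float(v) for v in sys.argv[1:]]; tgt=np.array(a[:3]); yaw=a[3]; g=a[4]; ms=a[5] if len(a)>5 else 20
s=arm.sense(); M=R.from_quat(s["orientation"]).as_matrix(); p=np.array(s["tool_pos"])
y0=np.degrees(np.arctan2(M[1,1],M[0,1]))
if len(a)>6: p=np.array(a[6:9]); y0=a[9]
fr=lambda t:np.array([[np.sin(np.radians(t)),np.cos(np.radians(t)),0],[-np.cos(np.radians(t)),np.sin(np.radians(t)),0],[0,0,-1]])
print("from",p.round(1),round(y0,2),"tilt",np.degrees(np.arccos(-M[2,2])).round(2))
dy=(yaw-y0+180)%360-180
for n in range(1,400):
    q=p.copy();y=y0;rows=[]
    for i in range(n):
        F=fr(y); t=np.round(F.T@(tgt-q)/(n-i)/20,2); r=round(-dy/n/4,2) if i<n-1 else round(-((yaw-y+180)%360-180)/4,2)
        rows.append((t,r)); q=q+F@t*20; y-=r*4
    if all(np.abs(t).max()*20<=ms+1e-9 and abs(r)<=1 for t,r in rows): break
while len(rows)%5: rows.append((np.zeros(3),0.))
print(n,"rows; ends",q.round(1),round(y,2))
for k in range(0,len(rows),5): print(json.dumps([{"dr":[0,0,r+0.],"translation":[float(v)+0. for v in t],"gripper":g} for t,r in rows[k:k+5]]))
E
python3 plan.py 620 47 280 16.6 1
```

```text
from [141.1 608.5 303.2] 76.95 tilt 0.08
37 rows; ends [620.   46.9 280. ] 16.59
[{"dr": [0, 0, 0.41], "translation": [0.8, -0.59, 0.03], "gripper": 1.0}, {"dr": [0, 0, 0.41], "translation": [0.82, -0.57, 0.03], "gripper": 1.0}, {"dr": [0, 0, 0.41], "translation": [0.83, -0.55, 0.03], "gripper": 1.0}, {"dr": [0, 0, 0.41], "translation": [0.85, -0.52, 0.03], "gripper": 1.0}, {"dr": [0, 0, 0.41], "translation": [0.86, -0.5, 0.03], "gripper": 1.0}]
[{"dr": [0, 0, 0.41], "translation": [0.88, -0.47, 0.03], "gripper": 1.0}, {"dr": [0, 0, 0.41], "translation": [0.89, -0.45, 0.03], "gripper": 1.0}, {"dr": [0, 0, 0.41], "translation": [0.9, -0.42, 0.03], "gripper": 1.0}, {"dr": [0, 0, 0.41], "translation": [0.92, -0.4, 0.03], "gripper": 1.0}, {"dr": [0, 0, 0.41], "translation": [0.93, -0.37, 0.03], "gripper": 1.0}]
[{"dr": [0, 0, 0.41], "translation": [0.94, -0.34, 0.03], "gripper": 1.0}, {"dr": [0, 0, 0.41], "translation": [0.95, -0.32, 0.03], "gripper": 1.0}, {"dr": [0, 0, 0.41], "translation": [0.95, -0.29, 0.03], "gripper": 1.0}, {"dr": [0, 0, 0.41], "translation": [0.96, -0.26, 0.03], "
[... 1210 characters left out ...]
1], "translation": [0.97, 0.22, 0.03], "gripper": 1.0}, {"dr": [0, 0, 0.41], "translation": [0.97, 0.25, 0.04], "gripper": 1.0}, {"dr": [0, 0, 0.41], "translation": [0.96, 0.28, 0.03], "gripper": 1.0}, {"dr": [0, 0, 0.41], "translation": [0.95, 0.3, 0.04], "gripper": 1.0}, {"dr": [0, 0, 0.41], "translation": [0.94, 0.33, 0.03], "gripper": 1.0}]
[{"dr": [0, 0, 0.41], "translation": [0.93, 0.36, 0.04], "gripper": 1.0}, {"dr": [0, 0, 0.33], "translation": [0.92, 0.38, 0.03], "gripper": 1.0}, {"dr": [0, 0, 0.0], "translation": [0.0, 0.0, 0.0], "gripper": 1.0}, {"dr": [0, 0, 0.0], "translation": [0.0, 0.0, 0.0], "gripper": 1.0}, {"dr": [0, 0, 0.0], "translation": [0.0, 0.0, 0.0], "gripper": 1.0}]
```

Call:
{"op": "move_arm", "data": {"targets": [{"dr": [0,0,0.4],"translation": [0.8,-0.6,0],"gripper": 1},{"dr": [0,0,0.4],"translation": [0.8,-0.6,0],"gripper": 1},{"dr": [0,0,0.4],"translation": [0.8,-0.5,0],"gripper": 1},{"dr": [0,0,0.4],"translation": [0.9,-0.5,0],"gripper": 1},{"dr": [0,0,0.4],"translation": [0.9,-0.5,0],"gripper": 1}]}}

```text
time_s: 0.6
tool_pos: [45.0, 580.1, 303.6]
orientation: [0.183, 0.983, -0.0, 0.0]
wrist_force: [0.1, 1.3, -0.4]
grip_width: 85.6
grip_force: 0.0
```

Call:
{"op": "move_arm", "data": {"targets": [{"dr": [0,0,0.4],"translation": [0.9,-0.5,0],"gripper": 1},{"dr": [0,0,0.4],"translation": [0.9,-0.4,0],"gripper": 1},{"dr": [0,0,0.4],"translation": [0.9,-0.4,0],"gripper": 1},{"dr": [0,0,0.4],"translation": [0.9,-0.4,0],"gripper": 1},{"dr": [0,0,0.4],"translation": [0.9,-0.4,0],"gripper": 1}]}}

```text
time_s: 1.1
tool_pos: [-54.2, 579.0, 303.5]
orientation: [0.251, 0.968, -0.0, 0.0]
wrist_force: [-0.0, 0.6, 0.2]
grip_width: 85.0
grip_force: 0.0
```

Call:
{"op": "move_arm", "data": {"targets": [{"dr": [0,0,0.4],"translation": [0.95,-0.3,0],"gripper": 1},{"dr": [0,0,0.4],"translation": [0.95,-0.3,0],"gripper": 1},{"dr": [0,0,0.4],"translation": [0.95,-0.3,0],"gripper": 1},{"dr": [0,0,0.4],"translation": [0.95,-0.3,0],"gripper": 1},{"dr": [0,0,0.4],"translation": [0.95,-0.2,0],"gripper": 1}]}}

```text
time_s: 1.6
tool_pos: [-149.5, 606.0, 303.5]
orientation: [0.318, 0.948, -0.0, 0.0]
wrist_force: [0.3, 0.3, 1.1]
grip_width: 85.6
grip_force: 0.0
```

Call:
{"op": "move_arm", "data": {"targets": [{"dr": [0,0,0.4],"translation": [1,-0.2,0],"gripper": 1},{"dr": [0,0,0.4],"translation": [1,-0.2,0],"gripper": 1},{"dr": [0,0,0.4],"translation": [1,-0.1,0],"gripper": 1},{"dr": [0,0,0.4],"translation": [1,-0.1,0],"gripper": 1},{"dr": [0,0,0.4],"translation": [1,-0.1,0],"gripper": 1}]}}

```text
time_s: 2.1
tool_pos: [-234.5, 660.2, 303.4]
orientation: [0.384, 0.924, -0.0, 0.0]
wrist_force: [-0.6, 0.2, 0.4]
grip_width: 85.3
grip_force: 0.0
```

Call:
{"op": "move_arm", "data": {"targets": [{"dr": [0,0,0.4],"translation": [1,0,0],"gripper": 1},{"dr": [0,0,0.4],"translation": [1,0,0],"gripper": 1},{"dr": [0,0,0.4],"translation": [1,0,0],"gripper": 1},{"dr": [0,0,0.4],"translation": [1,0,0],"gripper": 1},{"dr": [0,0,0.4],"translation": [1,0,0],"gripper": 1}]}}

```text
time_s: 2.6
tool_pos: [-300.8, 734.9, 303.2]
orientation: [0.447, 0.894, -0.0, 0.0]
wrist_force: [0.1, -1.0, -1.0]
grip_width: 85.6
grip_force: 0.0
```

Call:
{"op": "move_arm", "data": {"targets": [{"dr": [0,0,0.4],"translation": [1,0.1,0],"gripper": 1},{"dr": [0,0,0.4],"translation": [1,0.1,0],"gripper": 1},{"dr": [0,0,0.4],"translation": [1,0.15,0],"gripper": 1},{"dr": [0,0,0.4],"translation": [1,0.2,0],"gripper": 1},{"dr": [0,0,0.4],"translation": [1,0.2,0],"gripper": 1}]}}

```text
time_s: 3.1
tool_pos: [-343.6, 826.3, 303.1]
orientation: [0.508, 0.861, -0.0, 0.0]
wrist_force: [-0.0, 0.0, 0.4]
grip_width: 85.4
grip_force: 0.0
```

Run:
```python
from rig import arm
import cv2,pickle
s=arm.sense();i=arm.camera_info("wrist");cv2.imwrite("pics/w1.png",arm.grab_frame("wrist"));pickle.dump(i,open("w1.pkl","wb"))
print(s["time_s"],s["tool_pos"],s["orientation"]);print(i)
```

```text
3.1 [-343.60695072  826.27033592  303.05263916] [ 5.08305633e-01  8.61176558e-01 -3.41259916e-04  4.51290766e-04]
{'K': array([[331.47039919,   0.        , 320.28483192],
       [  0.        , 331.47039919, 240.79986633],
       [  0.        ,   0.        ,   1.        ]]), 'k1': -0.008326119935436412, 'rvec': array([-2.77631201, -0.71722728, -0.10218358]), 'tvec': array([-101.11600353,  819.04719494,  623.29380054])}
```

View pics/w1.png

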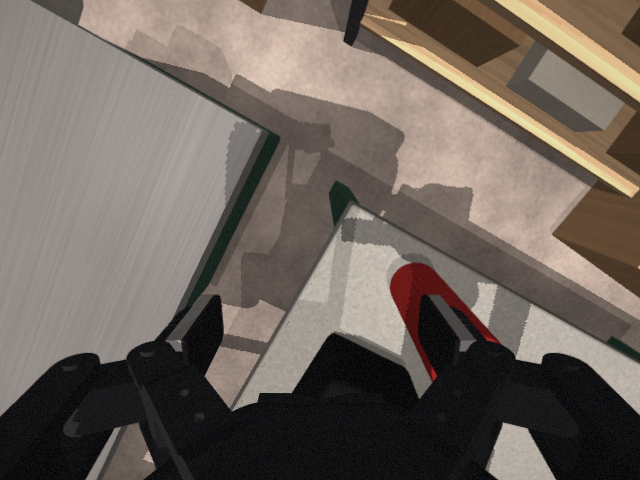

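The tool x sign in my planner was wrong, so the arm went the other way. That view shows only the table's far corner and another table. I'm fixing the sign and flying back.

```bash
cat > plan.py <<'E'
# usage: plan.py x y z yaw [maxstep mm]: turn in place (tool z), then straight; prints turn share x rows, shift share x rows
import sys; import numpy as np
from scipy.spatial.transform import Rotation as R
from rig import arm
a=[float(v) for v in sys.argv[1:]]; tgt=np.array(a[:3]); yaw=a[3]; ms=a[4] if len(a)>4 else 20
s=arm.sense(); M=R.from_quat(s["orientation"]).as_matrix(); p=np.array(s["tool_pos"])
y0=np.degrees(np.arctan2(M[1,1],M[0,1])); t=np.radians(yaw)
F=np.array([[-np.sin(t),np.cos(t),0],[np.cos(t),np.sin(t),0],[0,0,-1]])
dy=(yaw-y0+180)%360-180; v=F.T@(tgt-p); n=int(np.ceil(np.abs(v).max()/ms-.02))
print("t",s["time_s"],"from",p.round(1),"yaw",round(y0,2),"tilt",np.degrees(np.arccos(-M[2,2])).round(2),"F",s["wrist_force"].round(1))
print("turn units",round(-dy/4,2),"; shift units",(v/20).round(2),"=",n,"x",(v/20/max(n,1)).round(3))
E
python3 plan.py 620 47 300 16.6
```

```text
t 3.15 from [-344.   828.1  302.2] yaw 28.78 tilt 0.0 F [ 1.3 -3.9 -1.3]
turn units 3.05 ; shift units [-51.2   35.03   0.11] = 52 x [-0.985  0.674  0.002]
```

Call:
{"op": "move_arm", "data": {"targets": [{"dr": [0,0,0.6],"translation": [-1,0.6,0],"gripper": 1},{"dr": [0,0,0.6],"translation": [-1,0.65,0],"gripper": 1},{"dr": [0,0,0.6],"translation": [-1,0.65,0],"gripper": 1},{"dr": [0,0,0.6],"translation": [-1,0.7,0],"gripper": 1},{"dr": [0,0,0.6],"translation": [-1,0.7,0],"gripper": 1}]}}

```text
time_s: 3.65
tool_pos: [-241.2, 760.4, 303.2]
orientation: [0.596, 0.803, -0.0, 0.0]
wrist_force: [-0.0, -0.1, -0.0]
grip_width: 85.4
grip_force: 0.0
```

```bash
python3 plan.py 620 47 300 16.6
```

```text
t 3.65 from [-241.2  760.4  303.2] yaw 16.87 tilt 0.06 F [-0.  -0.1 -0. ]
turn units 0.07 ; shift units [-46.49  31.07   0.16] = 47 x [-0.989  0.661  0.003]
```

Call:
{"op": "move_arm", "data": {"targets": [{"dr": [0,0,0],"translation": [-1,0.67,0],"gripper": 1},{"dr": [0,0,0],"translation": [-1,0.67,0],"gripper": 1},{"dr": [0,0,0],"translation": [-1,0.67,0],"gripper": 1},{"dr": [0,0,0],"translation": [-1,0.67,0],"gripper": 1},{"dr": [0,0,0],"translation": [-1,0.67,0],"gripper": 1}]}}

```text
time_s: 4.15
tool_pos: [-148.1, 684.1, 303.4]
orientation: [0.595, 0.804, -0.0, 0.0]
wrist_force: [0.1, 0.3, -0.2]
grip_width: 85.6
grip_force: 0.0
```

Call:
{"op": "move_arm", "data": {"targets": [{"dr": [0,0,0],"translation": [-1,0.67,0],"gripper": 1},{"dr": [0,0,0],"translation": [-1,0.67,0],"gripper": 1},{"dr": [0,0,0],"translation": [-1,0.67,0],"gripper": 1},{"dr": [0,0,0],"translation": [-1,0.67,0],"gripper": 1},{"dr": [0,0,0],"translation": [-1,0.67,0],"gripper": 1}]}}

```text
time_s: 4.65
tool_pos: [-55.0, 607.9, 303.5]
orientation: [0.595, 0.804, -0.0, 0.0]
wrist_force: [0.7, 0.9, 0.0]
grip_width: 85.3
grip_force: 0.0
```

Call:
{"op": "move_arm", "data": {"targets": [{"dr": [0,0,0],"translation": [-1,0.67,0],"gripper": 1},{"dr": [0,0,0],"translation": [-1,0.67,0],"gripper": 1},{"dr": [0,0,0],"translation": [-1,0.67,0],"gripper": 1},{"dr": [0,0,0],"translation": [-1,0.67,0],"gripper": 1},{"dr": [0,0,0],"translation": [-1,0.67,0],"gripper": 1}]}}

```text
time_s: 5.15
tool_pos: [38.2, 531.8, 303.6]
orientation: [0.595, 0.804, -0.0, 0.0]
wrist_force: [0.7, 0.1, 0.1]
grip_width: 85.6
grip_force: 0.0
```

Call:
{"op": "move_arm", "data": {"targets": [{"dr": [0,0,0],"translation": [-1,0.67,0],"gripper": 1},{"dr": [0,0,0],"translation": [-1,0.67,0],"gripper": 1},{"dr": [0,0,0],"translation": [-1,0.67,0],"gripper": 1},{"dr": [0,0,0],"translation": [-1,0.67,0],"gripper": 1},{"dr": [0,0,0],"translation": [-1,0.67,0],"gripper": 1}]}}

```text
time_s: 5.65
tool_pos: [131.2, 455.7, 303.6]
orientation: [0.595, 0.804, -0.0, 0.0]
wrist_force: [1.6, -0.4, -0.6]
grip_width: 85.5
grip_force: 0.0
```

Call:
{"op": "move_arm", "data": {"targets": [{"dr": [0,0,0],"translation": [-1,0.67,0],"gripper": 1},{"dr": [0,0,0],"translation": [-1,0.67,0],"gripper": 1},{"dr": [0,0,0],"translation": [-1,0.67,0],"gripper": 1},{"dr": [0,0,0],"translation": [-1,0.67,0],"gripper": 1},{"dr": [0,0,0],"translation": [-1,0.67,0],"gripper": 1}]}}

```text
time_s: 6.15
tool_pos: [224.4, 379.6, 303.6]
orientation: [0.595, 0.804, -0.0, 0.0]
wrist_force: [-0.8, -0.7, -0.1]
grip_width: 85.4
grip_force: 0.0
```

Call:
{"op": "move_arm", "data": {"targets": [{"dr": [0,0,0],"translation": [-1,0.67,0],"gripper": 1},{"dr": [0,0,0],"translation": [-1,0.67,0],"gripper": 1},{"dr": [0,0,0],"translation": [-1,0.67,0],"gripper": 1},{"dr": [0,0,0],"translation": [-1,0.67,0],"gripper": 1},{"dr": [0,0,0],"translation": [-1,0.67,0],"gripper": 1}]}}

```text
time_s: 6.65
tool_pos: [317.5, 303.6, 303.7]
orientation: [0.595, 0.804, -0.0, -0.0]
wrist_force: [-0.4, 0.5, 0.4]
grip_width: 85.4
grip_force: 0.0
```

Call:
{"op": "move_arm", "data": {"targets": [{"dr": [0,0,0],"translation": [-1,0.67,0],"gripper": 1},{"dr": [0,0,0],"translation": [-1,0.67,0],"gripper": 1},{"dr": [0,0,0],"translation": [-1,0.67,0],"gripper": 1},{"dr": [0,0,0],"translation": [-1,0.67,0],"gripper": 1},{"dr": [0,0,0],"translation": [-1,0.67,0],"gripper": 1}]}}

```text
time_s: 7.15
tool_pos: [410.7, 227.6, 303.6]
orientation: [0.595, 0.804, -0.0, -0.0]
wrist_force: [0.7, 0.9, 0.5]
grip_width: 85.8
grip_force: 0.0
```

```bash
cat > snap.py <<'E'
import sys,pickle,cv2; from rig import arm; from h import *
n=sys.argv[1]; s=arm.sense();i=arm.camera_info("wrist");im=arm.grab_frame("wrist");cv2.imwrite(f"pics/{n}.png",im);pickle.dump(i,open(f"{n}.pkl","wb"))
print(s["time_s"],s["tool_pos"].round(1),"cam",rays(i,[[0,0]])[0].round(1))
E
python3 snap.py w2;python3 plan.py 620 47 300 16.6
```

```text
7.15 [410.7 227.6 303.6] cam [391.1 295.6 372. ]
t 7.2 from [412.9 226.3 303.8] yaw 16.97 tilt 0.11 F [ 1.8 -1.5  0.6]
turn units 0.09 ; shift units [-11.55   7.36   0.19] = 12 x [-0.962  0.614  0.016]
```

View pics/w2.png

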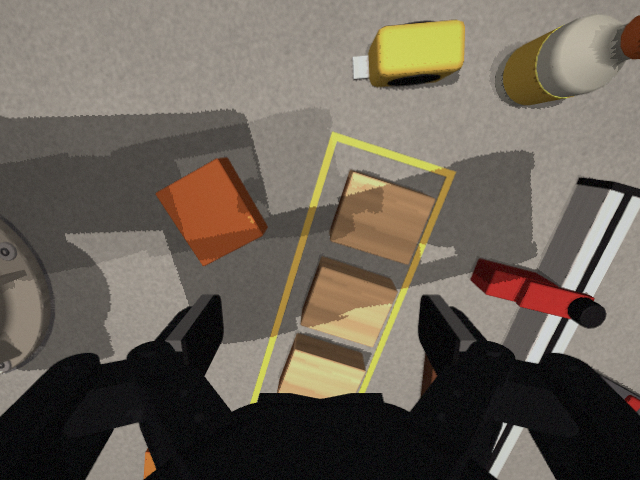

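The wrist view shows the stop at about (535,290), the knob at (587,312), the fence on the right, three blocks in the middle, and the tape and glue at the top. The image's up direction is tool +x. Next I'll go to a spot where the offcut and stop lie above the fingers in the image.

```bash
python3 plan.py 600 -70 300 16.97
```

```text
t 7.2 from [412.9 226.3 303.8] yaw 16.97 tilt 0.11 F [ 1.8 -1.5  0.6]
turn units -0.0 ; shift units [-16.9    4.62   0.19] = 17 x [-0.994  0.272  0.011]
```

Call:
{"op": "move_arm", "data": {"targets": [{"dr": [0,0,0],"translation": [-1,0.3,0],"gripper": 1},{"dr": [0,0,0],"translation": [-1,0.3,0],"gripper": 1},{"dr": [0,0,0],"translation": [-1,0.3,0],"gripper": 1},{"dr": [0,0,0],"translation": [-1,0.3,0],"gripper": 1},{"dr": [0,0,0],"translation": [-1,0.3,0],"gripper": 1}]}}

```text
time_s: 7.7
tool_pos: [468.1, 140.9, 303.6]
orientation: [0.595, 0.804, -0.0, -0.0]
wrist_force: [0.6, 0.0, 0.4]
grip_width: 85.4
grip_force: 0.0
```

Call:
{"op": "move_arm", "data": {"targets": [{"dr": [0,0,0],"translation": [-1,0.3,0],"gripper": 1},{"dr": [0,0,0],"translation": [-1,0.3,0],"gripper": 1},{"dr": [0,0,0],"translation": [-1,0.3,0],"gripper": 1},{"dr": [0,0,0],"translation": [-1,0.3,0],"gripper": 1},{"dr": [0,0,0],"translation": [-1,0.3,0],"gripper": 1}]}}

```text
time_s: 8.2
tool_pos: [526.0, 54.1, 303.6]
orientation: [0.595, 0.804, -0.0, -0.0]
wrist_force: [0.9, -0.9, -0.4]
grip_width: 85.7
grip_force: 0.0
```

Call:
{"op": "move_arm", "data": {"targets": [{"dr": [0,0,0],"translation": [-1,0.2,0],"gripper": 1},{"dr": [0,0,0],"translation": [-1,0.2,0],"gripper": 1},{"dr": [0,0,0],"translation": [-1,0.2,0],"gripper": 1},{"dr": [0,0,0],"translation": [-1,0.2,0],"gripper": 1},{"dr": [0,0,0],"translation": [-1,0.2,0],"gripper": 1}]}}

```text
time_s: 8.7
tool_pos: [574.2, -35.6, 303.5]
orientation: [0.595, 0.804, -0.0, -0.0]
wrist_force: [-0.3, -0.2, -0.7]
grip_width: 85.5
grip_force: 0.0
```

```bash
python3 snap.py w3
```

```text
8.7 [574.2 -35.6 303.5] cam [554.7  32.4 372. ]
```

Call:
{"op": "move_arm", "data": {"targets": [{"dr": [0,0,0],"translation": [-1,0,0],"gripper": 1},{"dr": [0,0,0],"translation": [-1,0,0],"gripper": 1},{"dr": [0,0,0],"translation": [-1,0,0],"gripper": 1},{"dr": [0,0,0],"translation": [-1,0,0],"gripper": 1},{"dr": [0,0,0],"translation": [-1,0,0],"gripper": 1}]}}

```text
time_s: 9.25
tool_pos: [603.6, -131.5, 303.7]
orientation: [0.595, 0.804, -0.0, -0.0]
wrist_force: [0.3, 0.0, 0.3]
grip_width: 85.4
grip_force: 0.0
```

```bash
python3 snap.py w4
```

```text
9.25 [ 603.6 -131.5  303.7] cam [584.  -63.5 372.2]
```

View pics/w4.png

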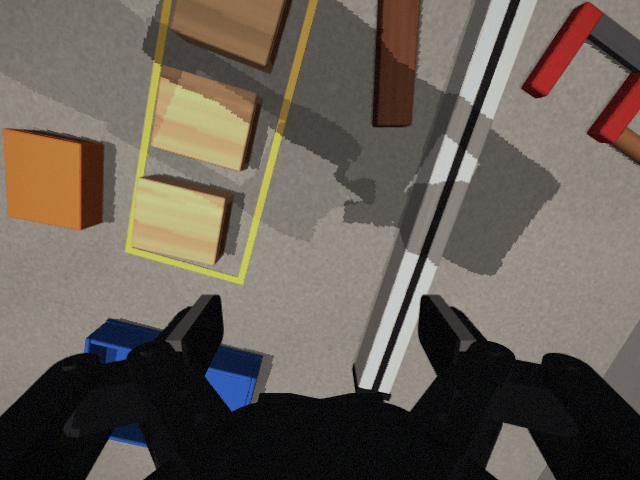

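In w4 the offcut is at the top, around (395,60), with its near end at rows 95–125. The fence runs from (515,0) to (365,390).

View pics/w3.png

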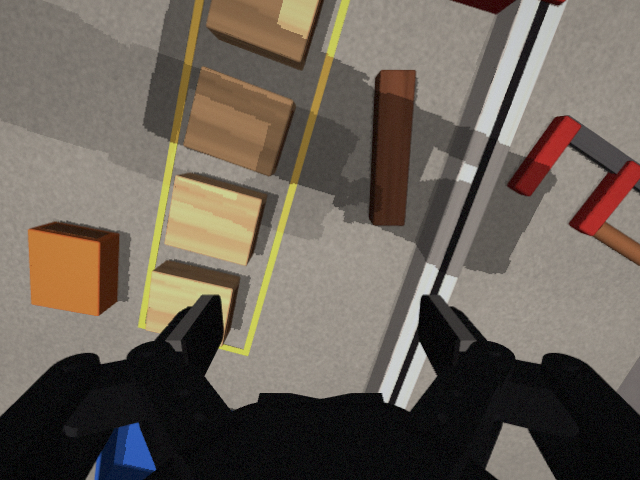

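Run:
```python
from h import *; import pickle
from rig import arm
np.set_printoptions(precision=1,suppress=True)
I={n:arm.camera_info(n) for n in("top","side")}
im={n:cv2.imread(f"pics/{n}0.png") for n in I}
for n in("w2","w3","w4"): im[n]=cv2.imread(f"pics/{n}.png"); I[n]=pickle.load(open(n+".pkl","rb"))
print("offcut near-end corners",tri(I["w3"],[[370,224],[405,225]],I["w4"],[[373,125],[411,126]]))
for n in("w3",):
  for k in blobs(im[n],"brown",1500)[:3]:
    r=cv2.minAreaRect(k);B=cv2.boxPoints(r);W=onz(I[n],B,34)[:,:2];print("brown",n,r,W.mean(0),W[1]-W[0],W[2]-W[1])
  print("w3 hand corners",onz(I[n],[[382,71],[415,70],[405,225],[370,224]],34)[:,:2])
# fence near top edge
def fit(n,pts):
  W=onz(I[n],np.array(pts,float),45)[:,:2]; vx,vy,x0,y0=cv2.fitLine(W.astype(np.float32),cv2.DIST_HUBER,0,.01,.01).ravel()
  print("fence",n,"x at y=0:",x0-y0*vx/vy,"slope dx/dy",vx/vy,"deg",np.degrees(vx/vy),len(pts))
b=lambda n:(cv2.cvtColor(im[n],cv2.COLOR_BGR2HSV)[:,:,2]>125)&(cv2.cvtColor(im[n],cv2.COLOR_BGR2HSV)[:,:,1]<25)
m=b("top"); fit("top",[(c,np.where(m[128:172,c])[0].max()+128) for c in range(260,445,4) if m[128:172,c].any()])
for n in("w3","w4"):
  V=cv2.cvtColor(im[n],cv2.COLOR_BGR2GRAY).astype(float); pts=[]
  for r in (range(210,270,3) if n=="w3" else range(260,300,3)):
    x0=int({"w3":440-(r-215)*.42,"w4":425-(r-240)*.40}[n]); g=np.gradient(cv2.GaussianBlur(V[r:r+1],(5,1),0)[0])[x0-25:x0+12]; pts.append((x0-25+g.argmax(),r))
  fit(n,pts)
# box rim corners by top & side
for n in("top","side"):
  k=blobs(im[n],"blue")[0]; print("box",n,cv2.approxPolyDP(k,4,True).reshape(-1,2).tolist())
a=cv2.resize(im["top"][140:205,170:260],None,fx=6,fy=6,interpolation=cv2.INTER_CUBIC)
b2=cv2.resize(im["side"][270:330,190:275],(540,390),interpolation=cv2.INTER_CUBIC)
out=np.zeros((600,800,3),np.uint8); out[:195,:270]=cv2.resize(b2,(270,195)); out[200:590,:540]=a
out[:195,280:670]=cv2.resize(im["w2"][240:338,455:650],(390,195)); cv2.imwrite("pics/c1.png",out)
```

```text
offcut near-end corners [[628.7 -29.3  26.2   1. ]
 [664.7 -19.2  26.9   0.9]]
brown w3 ((393.5221862792969, 147.478759765625), (40.05575180053711, 155.81101989746094), 1.2453643083572388) [625.5  47.6] [-46.4 140.6] [35.7 10.3]
w3 hand corners [[589.8 112.8]
 [618.8 122.6]
 [662.9 -18. ]
 [627.5 -27.8]]
fence top x at y=0: 691.0565 slope dx/dy -0.043503113 deg -2.4925447 47
fence w3 x at y=0: 692.3345 slope dx/dy -0.04638867 deg -2.6578748 20
fence w4 x at y=0: 716.67535 slope dx/dy -0.042910136 deg -2.4585695 14
box top [[469, 198], [476, 280], [481, 275], [482, 280], [524, 278], [516, 199], [524, 196]]
box side [[316, 106], [311, 145], [379, 150], [382, 111]]
```

View pics/c1.png

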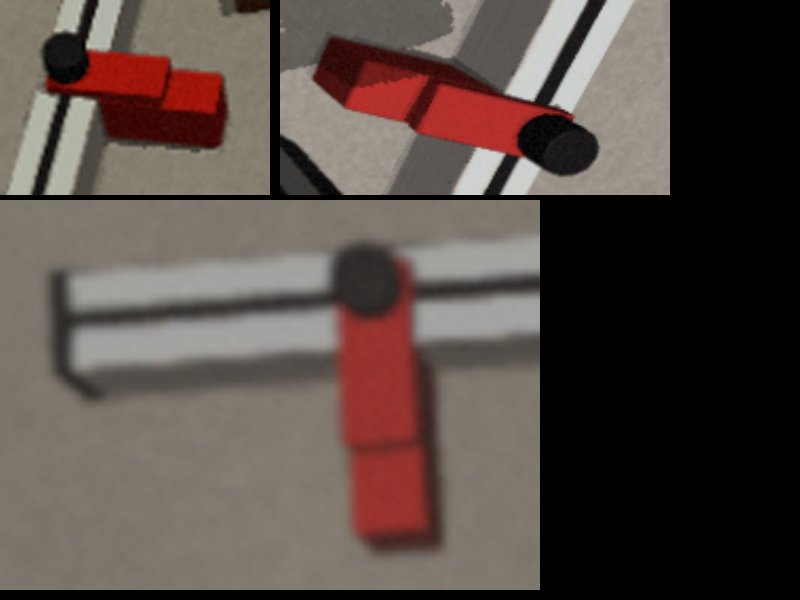

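```bash
python3 - <<'E'
from h import *; import pickle
from rig import arm
np.set_printoptions(precision=1,suppress=True)
T,S=arm.camera_info("top"),arm.camera_info("side"); W3=pickle.load(open("w3.pkl","rb"))
print("stop corner",tri(T,[[241.3,194.7]],S,[[259.8,293.6]]))
print("box rim",tri(T,[[526,195],[533,279]],S,[[316,106.5],[382.5,110.5]]))
k=blobs(cv2.imread("pics/top0.png"),"brown")[0]; B=cv2.boxPoints(cv2.minAreaRect(k)); print(B)
B=B[np.argsort(B[:,0])]; l,r=B[:2],B[2:]; l=l[np.argsort(l[:,1])]; r=r[np.argsort(r[:,1])]
P=tri(T,[l[0],r[0]],W3,[[415,70],[405,225]]); print("offcut far-edge corners",P)
E
python3 plan.py 623.5 47.3 130 16.6
```

```text
stop corner [[606.8 197.6  36.2   0.1]]
box rim [[ 587.3 -479.5   37.7    1.5]
 [ 388.6 -477.5   45.9    0.2]]
[[272.2 189.4]
 [332.1 170. ]
 [337.  185. ]
 [277.1 204.4]]
offcut far-edge corners [[620.5 125.5  23.1   0.6]
 [662.5 -18.8  31.5   2.5]]
t 9.3 from [ 604.5 -134.1  303.8] yaw 16.93 tilt 0.1 F [ 0.9 -1.2  0.4]
turn units 0.08 ; shift units [8.42 3.5  8.69] = 9 x [0.936 0.389 0.966]
```

The crop shows the stop's near -y top corner at (428,528), which is (241.3,194.7) in the full image. Heights come out near 34–45 mm, as the text says. Now I'll grasp the offcut.

Call:
{"op": "move_arm", "data": {"targets": [{"dr": [0,0,0],"translation": [0.94,0.39,0.97],"gripper": 0.4},{"dr": [0,0,0.08],"translation": [0.94,0.39,0.97],"gripper": 0.4},{"dr": [0,0,0],"translation": [0.94,0.39,0.97],"gripper": 0.4},{"dr": [0,0,0],"translation": [0.94,0.39,0.97],"gripper": 0.4},{"dr": [0,0,0],"translation": [0.94,0.39,0.97],"gripper": 0.4}]}}

```text
time_s: 9.8
tool_pos: [613.9, -28.9, 206.1]
orientation: [0.597, 0.802, 0.0, -0.0]
wrist_force: [1.2, -1.5, -1.0]
grip_width: 59.7
grip_force: 0.0
```

Call:
{"op": "move_arm", "data": {"targets": [{"dr": [0,0,0],"translation": [0.94,0.39,0.97],"gripper": 0.4},{"dr": [0,0,0],"translation": [0.94,0.39,0.97],"gripper": 0.4},{"dr": [0,0,0],"translation": [0.94,0.39,0.97],"gripper": 0.4},{"dr": [0,0,0],"translation": [0.94,0.39,0.97],"gripper": 0.4},{"dr": [0,0,0],"translation": [0,0,0],"gripper": 0.4}]}}

```text
time_s: 10.3
tool_pos: [620.9, 53.3, 126.6]
orientation: [0.597, 0.802, -0.001, -0.002]
wrist_force: [0.4, -0.8, 0.3]
grip_width: 59.6
grip_force: 0.0
```

```bash
python3 plan.py 623.5 47.3 80 16.6
python3 - <<'E'
from rig import arm; import cv2
cv2.imwrite("pics/s2.png",arm.grab_frame("side")[180:340,180:400])
E
```

```text
t 10.3 from [620.9  53.3 126.6] yaw 16.73 tilt 0.24 F [ 0.4 -0.8  0.3]
turn units 0.03 ; shift units [-0.32  0.04  2.33] = 3 x [-0.107  0.012  0.777]
```

View pics/s2.png

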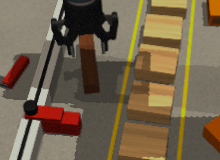

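The gripper is over the offcut with its fingers astride. Descending and closing.

Call:
{"op": "move_arm", "data": {"targets": [{"dr": [0,0,0],"translation": [-0.1,0,0.8],"gripper": 0.4},{"dr": [0,0,0],"translation": [-0.1,0,0.8],"gripper": 0.4},{"dr": [0,0,0],"translation": [-0.1,0,0.7],"gripper": 0.4},{"dr": [0,0,0],"translation": [0,0,0],"gripper": 0.4},{"dr": [0,0,0],"translation": [0,0,0],"gripper": -1}]}}

```text
time_s: 10.85
tool_pos: [623.7, 45.3, 82.7]
orientation: [0.598, 0.802, -0.0, -0.0]
wrist_force: [-0.0, 0.3, 0.6]
grip_width: 46.7
grip_force: 0.0
```

Call:
{"op": "move_arm", "data": {"targets": [{"dr": [0,0,0],"translation": [0,0,0],"gripper": -1},{"dr": [0,0,0],"translation": [0,0,0],"gripper": -1},{"dr": [0,0,0],"translation": [0,0,0],"gripper": -1},{"dr": [0,0,0],"translation": [0,0,-0.5],"gripper": -1},{"dr": [0,0,0],"translation": [0,0,-1],"gripper": -1}]}}

```text
time_s: 11.35
tool_pos: [623.0, 45.8, 112.9]
orientation: [0.597, 0.802, -0.001, -0.001]
wrist_force: [0.1, -1.2, -1.9]
grip_width: 32.8
grip_force: 60.2
```

```bash
python3 plan.py 488 -404 180 90
```

```text
t 11.35 from [623.   45.8 112.9] yaw 16.63 tilt 0.15 F [ 0.1 -1.2 -1.9]
turn units -18.34 ; shift units [  6.75 -22.49  -3.36] = 23 x [ 0.293 -0.978 -0.146]
```

Call:
{"op": "move_arm", "data": {"targets": [{"dr": [0,0,-0.5],"translation": [0,0,-1],"gripper": -1},{"dr": [0,0,-1],"translation": [0,0,-1],"gripper": -1},{"dr": [0,0,-1],"translation": [0,0,-1],"gripper": -1},{"dr": [0,0,-1],"translation": [0,0,-0.5],"gripper": -1},{"dr": [0,0,-1],"translation": [0,0,0],"gripper": -1}]}}

```text
time_s: 11.85
tool_pos: [624.9, 45.9, 186.1]
orientation: [0.463, 0.886, 0.001, 0.002]
wrist_force: [0.2, 0.5, -1.2]
grip_width: 33.0
grip_force: 60.1
```

Call:
{"op": "move_arm", "data": {"targets": [{"dr": [0,0,-1],"translation": [0,0,0],"gripper": -1},{"dr": [0,0,-1],"translation": [0,0,0],"gripper": -1},{"dr": [0,0,-1],"translation": [0,0,0],"gripper": -1},{"dr": [0,0,-1],"translation": [0,0,0],"gripper": -1},{"dr": [0,0,-1],"translation": [0,0,0],"gripper": -1}]}}

```text
time_s: 12.35
tool_pos: [623.9, 45.9, 184.1]
orientation: [0.302, 0.953, 0.0, 0.0]
wrist_force: [0.2, 0.2, -1.1]
grip_width: 32.9
grip_force: 60.1
```

Call:
{"op": "move_arm", "data": {"targets": [{"dr": [0,0,-1],"translation": [0,0,0],"gripper": -1},{"dr": [0,0,-1],"translation": [0,0,0],"gripper": -1},{"dr": [0,0,-1],"translation": [0,0,0],"gripper": -1},{"dr": [0,0,-1],"translation": [0,0,0],"gripper": -1},{"dr": [0,0,-1],"translation": [0,0,0],"gripper": -1}]}}

```text
time_s: 12.85
tool_pos: [623.9, 45.9, 184.1]
orientation: [0.132, 0.991, 0.0, 0.0]
wrist_force: [0.5, -0.4, -2.1]
grip_width: 32.7
grip_force: 60.1
```

Call:
{"op": "move_arm", "data": {"targets": [{"dr": [0,0,-1],"translation": [0,-0.2,0],"gripper": -1},{"dr": [0,0,-1],"translation": [0,-0.5,0],"gripper": -1},{"dr": [0,0,-1],"translation": [0.1,-0.8,0],"gripper": -1},{"dr": [0,0,-0.8],"translation": [0.3,-1,0],"gripper": -1},{"dr": [0,0,0],"translation": [0.3,-1,0],"gripper": -1}]}}

```text
time_s: 13.35
tool_pos: [603.4, -23.5, 184.1]
orientation: [0.0, 1.0, -0.0, 0.0]
wrist_force: [1.0, 0.4, -0.8]
grip_width: 33.0
grip_force: 60.1
```

```bash
python3 plan.py 488 -404 180 90
```

```text
t 13.35 from [603.4 -23.5 184.1] yaw 89.98 tilt 0.03 F [ 1.   0.4 -0.8]
turn units -0.01 ; shift units [  5.77 -19.03   0.2 ] = 20 x [ 0.288 -0.951  0.01 ]
```

Call:
{"op": "move_arm", "data": {"targets": [{"dr": [0,0,0],"translation": [0.3,-1,0],"gripper": -1},{"dr": [0,0,0],"translation": [0.3,-1,0],"gripper": -1},{"dr": [0,0,0],"translation": [0.3,-1,0],"gripper": -1},{"dr": [0,0,0],"translation": [0.3,-1,0],"gripper": -1},{"dr": [0,0,0],"translation": [0.3,-1,0],"gripper": -1}]}}

```text
time_s: 13.85
tool_pos: [573.1, -123.7, 184.1]
orientation: [0.001, 1.0, -0.0, 0.0]
wrist_force: [0.3, -0.9, -0.8]
grip_width: 33.1
grip_force: 60.1
```

Call:
{"op": "move_arm", "data": {"targets": [{"dr": [0,0,0],"translation": [0.3,-1,0],"gripper": -1},{"dr": [0,0,0],"translation": [0.3,-1,0],"gripper": -1},{"dr": [0,0,0],"translation": [0.3,-1,0],"gripper": -1},{"dr": [0,0,0],"translation": [0.3,-1,0],"gripper": -1},{"dr": [0,0,0],"translation": [0.3,-1,0],"gripper": -1}]}}

```text
time_s: 14.35
tool_pos: [542.8, -223.6, 184.1]
orientation: [0.001, 1.0, -0.0, 0.0]
wrist_force: [-0.5, 0.8, -1.9]
grip_width: 33.1
grip_force: 60.1
```

Call:
{"op": "move_arm", "data": {"targets": [{"dr": [0,0,0],"translation": [0.3,-1,0],"gripper": -1},{"dr": [0,0,0],"translation": [0.3,-1,0],"gripper": -1},{"dr": [0,0,0],"translation": [0.3,-1,0],"gripper": -1},{"dr": [0,0,0],"translation": [0.3,-1,0],"gripper": -1},{"dr": [0,0,0],"translation": [0.3,-1,0],"gripper": -1}]}}

```text
time_s: 14.85
tool_pos: [512.5, -323.5, 184.1]
orientation: [0.001, 1.0, -0.0, 0.0]
wrist_force: [0.5, -0.3, -1.6]
grip_width: 32.8
grip_force: 60.1
```

Call:
{"op": "move_arm", "data": {"targets": [{"dr": [0,0,0],"translation": [0.3,-1,0],"gripper": -1},{"dr": [0,0,0],"translation": [0.2,-1,0],"gripper": -1},{"dr": [0,0,0],"translation": [0,-0.7,0],"gripper": -1},{"dr": [0,0,0],"translation": [0,0,0.7],"gripper": -1},{"dr": [0,0,0],"translation": [0,0,0.8],"gripper": -1}]}}

```text
time_s: 15.35
tool_pos: [502.9, -376.5, 152.8]
orientation: [0.002, 1.0, -0.0, 0.0]
wrist_force: [-0.1, -0.5, -1.1]
grip_width: 32.5
grip_force: 60.1
```

```bash
python3 plan.py 488 -404 94 90
```

```text
t 15.35 from [ 502.9 -376.5  152.8] yaw 89.8 tilt 0.06 F [-0.1 -0.5 -1.1]
turn units -0.05 ; shift units [ 0.74 -1.37  2.94] = 3 x [ 0.248 -0.458  0.979]
```

Call:
{"op": "move_arm", "data": {"targets": [{"dr": [0,0,0],"translation": [0.7,-0.9,0.1],"gripper": -1},{"dr": [0,0,0],"translation": [0,-0.3,0.8],"gripper": -1},{"dr": [0,0,0],"translation": [0,0,1],"gripper": -1},{"dr": [0,0,0],"translation": [0,0,0.7],"gripper": -1},{"dr": [0,0,0],"translation": [0,0,0],"gripper": -1}]}}

```text
time_s: 15.85
tool_pos: [487.5, -398.9, 98.0]
orientation: [0.001, 1.0, 0.002, -0.002]
wrist_force: [-0.6, 0.1, -1.5]
grip_width: 33.0
grip_force: 60.1
```

Call:
{"op": "move_arm", "data": {"targets": [{"dr": [0,0,0],"translation": [0,0,0.1],"gripper": -1},{"dr": [0,0,0],"translation": [0,0,0],"gripper": 0.2},{"dr": [0,0,0],"translation": [0,0,0],"gripper": 0.2},{"dr": [0,0,0],"translation": [0,0,0],"gripper": 0.2},{"dr": [0,0,0],"translation": [0,0,-0.5],"gripper": 0.2}]}}

```text
time_s: 16.35
tool_pos: [488.1, -400.4, 109.1]
orientation: [0.002, 1.0, 0.0, -0.001]
wrist_force: [-0.1, -0.1, 0.4]
grip_width: 51.0
grip_force: 0.0
```

Call:
{"op": "move_arm", "data": {"targets": [{"dr": [0,0,0],"translation": [0,0,-1],"gripper": 0.2},{"dr": [0,0,0],"translation": [0,0,-1],"gripper": 0.2},{"dr": [0,0,0],"translation": [0,0,-1],"gripper": 0.2},{"dr": [0,0,0],"translation": [0,0,-0.5],"gripper": 0.2},{"dr": [0,0,0],"translation": [0,0,0],"gripper": 0.2}]}}

```text
time_s: 16.85
tool_pos: [489.3, -401.4, 181.4]
orientation: [0.002, 1.0, -0.001, 0.001]
wrist_force: [0.2, -0.2, 0.1]
grip_width: 51.2
grip_force: 0.0
```

```bash
python3 - <<'E'
from h import *
from rig import arm
np.set_printoptions(precision=1,suppress=True)
im={n:arm.grab_frame(n) for n in("top","side")}
cv2.imwrite("pics/top1.png",im["top"]); I=arm.camera_info("side")
for k in blobs(im["side"],"pine",500):
  W=onz(I,cv2.boxPoints(cv2.minAreaRect(k)),38)[:,:2]; e=W[1]-W[0]; print(W.mean(0),np.linalg.norm(e),np.degrees(np.arctan2(e[1],e[0])))
E
python3 plan.py 350 -80 150 87.5
```

```text
[-370.4 -866.7] 228.58057732078692 -151.53440373771383
[470.4 242.5] 76.79866370310228 -87.5832651276521
[469.1 136.4] 75.44620444853346 -88.59315485031865
t 16.95 from [ 488.4 -400.6  179.2] yaw 89.83 tilt 0.0 F [-0.2 -0.3 -0.1]
turn units 0.58 ; shift units [ 7.61 15.71  1.46] = 16 x [0.476 0.982 0.091]
```

View pics/top1.png

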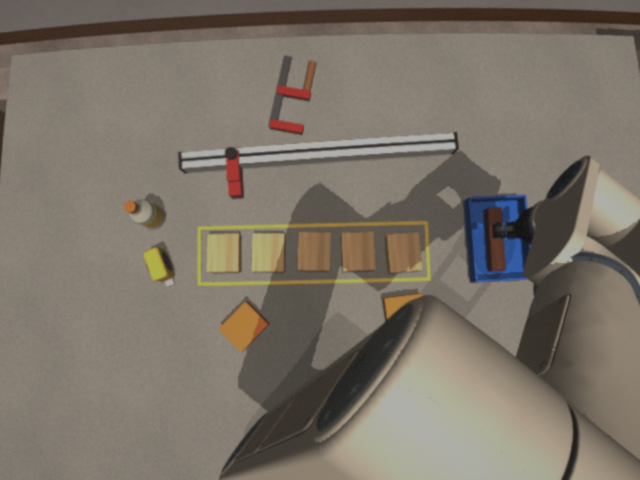

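The top view shows the offcut lying in the blue box at (495,238), with the blocks undisturbed. Next I'll push the block at y≈-74 with two spread fingers aligned to the fence.

```bash
python3 plan.py 385 -78 120 92.5
```

```text
t 16.95 from [ 488.4 -400.6  179.2] yaw 89.83 tilt 0.0 F [-0.2 -0.3 -0.1]
turn units -0.67 ; shift units [ 4.46 16.34  2.96] = 17 x [0.262 0.961 0.174]
```

Call:
{"op": "move_arm", "data": {"targets": [{"dr": [0,0,-0.65],"translation": [0.3,0.96,0],"gripper": 0},{"dr": [0,0,0],"translation": [0.3,0.96,0],"gripper": 0},{"dr": [0,0,0],"translation": [0.3,0.96,0],"gripper": 0},{"dr": [0,0,0],"translation": [0.3,0.96,0],"gripper": 0},{"dr": [0,0,0],"translation": [0.3,0.96,0],"gripper": 0}]}}

```text
time_s: 17.45
tool_pos: [454.4, -304.7, 178.1]
orientation: [-0.021, 1.0, 0.001, -0.001]
wrist_force: [0.3, 1.0, 0.6]
grip_width: 42.6
grip_force: 0.0
```

Call:
{"op": "move_arm", "data": {"targets": [{"dr": [0,0,0],"translation": [0.3,0.96,0],"gripper": 0},{"dr": [0,0,0],"translation": [0.3,0.96,0],"gripper": 0},{"dr": [0,0,0],"translation": [0.3,0.96,0],"gripper": 0},{"dr": [0,0,0],"translation": [0.3,0.96,0],"gripper": 0},{"dr": [0,0,0],"translation": [0.3,0.96,0],"gripper": 0}]}}

```text
time_s: 17.95
tool_pos: [420.3, -210.1, 178.3]
orientation: [-0.021, 1.0, 0.0, -0.001]
wrist_force: [0.3, 0.6, 0.4]
grip_width: 42.8
grip_force: 0.0
```

Call:
{"op": "move_arm", "data": {"targets": [{"dr": [0,0,0],"translation": [0.3,0.96,0],"gripper": 0},{"dr": [0,0,0],"translation": [0.3,0.96,0.2],"gripper": 0},{"dr": [0,0,0],"translation": [0.3,0.96,0.5],"gripper": 0},{"dr": [0,0,0],"translation": [0.3,0.96,1],"gripper": 0},{"dr": [0,0,0],"translation": [0.2,0.96,1],"gripper": 0}]}}

```text
time_s: 18.45
tool_pos: [388.4, -115.6, 124.3]
orientation: [-0.021, 1.0, 0.0, -0.0]
wrist_force: [0.7, 0.3, 0.1]
grip_width: 42.7
grip_force: 0.0
```

```bash
python3 plan.py 385 -78 80 92.5
```

```text
t 18.45 from [ 388.4 -115.6  124.3] yaw 92.42 tilt 0.03 F [0.7 0.3 0.1]
turn units -0.02 ; shift units [0.09 1.89 2.21] = 3 x [0.029 0.628 0.738]
```

Call:
{"op": "move_arm", "data": {"targets": [{"dr": [0,0,0],"translation": [0,0.9,1],"gripper": 0},{"dr": [0,0,0],"translation": [0,0.9,0.9],"gripper": 0},{"dr": [0,0,0],"translation": [0,0,0.1],"gripper": 0},{"dr": [0,0,0],"translation": [0,0,0],"gripper": 0},{"dr": [0,0,0],"translation": [-0.4,0,0],"gripper": 0}]}}

```text
time_s: 18.95
tool_pos: [395.3, -80.5, 85.4]
orientation: [-0.021, 1.0, 0.0, -0.001]
wrist_force: [0.1, -0.4, -1.3]
grip_width: 42.7
grip_force: 0.0
```

```bash
python3 plan.py 575 -69 80 92.5
```

```text
t 18.95 from [395.3 -80.5  85.4] yaw 92.41 tilt 0.07 F [ 0.1 -0.4 -1.3]
turn units -0.02 ; shift units [-9.    0.18  0.27] = 9 x [-1.    0.02  0.03]
```

Call:
{"op": "move_arm", "data": {"targets": [{"dr": [0,0,0],"translation": [-0.6,0.1,0.15],"gripper": 0},{"dr": [0,0,0],"translation": [-0.7,0.1,0.1],"gripper": 0},{"dr": [0,0,0],"translation": [-0.7,0,0],"gripper": 0},{"dr": [0,0,0],"translation": [-0.7,0,0],"gripper": 0},{"dr": [0,0,0],"translation": [-0.7,0,0],"gripper": 0}]}}

```text
time_s: 19.45
tool_pos: [465.0, -73.2, 80.4]
orientation: [-0.021, 1.0, -0.0, 0.0]
wrist_force: [-1.4, -0.1, 0.4]
grip_width: 43.0
grip_force: 0.6
```

Call:
{"op": "move_arm", "data": {"targets": [{"dr": [0,0,0],"translation": [-0.7,0,0],"gripper": 0},{"dr": [0,0,0],"translation": [-0.7,0,0],"gripper": 0},{"dr": [0,0,0],"translation": [-0.7,0,0],"gripper": 0},{"dr": [0,0,0],"translation": [-0.7,0,0],"gripper": 0},{"dr": [0,0,0],"translation": [-0.7,0,0],"gripper": 0}]}}

```text
time_s: 19.95
tool_pos: [534.6, -70.2, 80.3]
orientation: [-0.021, 1.0, 0.0, -0.0]
wrist_force: [-1.5, -0.5, 1.5]
grip_width: 42.5
grip_force: 0.5
```

Call:
{"op": "move_arm", "data": {"targets": [{"dr": [0,0,0],"translation": [-0.7,0,0],"gripper": 0},{"dr": [0,0,0],"translation": [-0.7,0,0],"gripper": 0},{"dr": [0,0,0],"translation": [-0.5,0,0],"gripper": 0},{"dr": [0,0,0],"translation": [-0.3,0,0],"gripper": 0},{"dr": [0,0,0],"translation": [-0.2,0,0],"gripper": 0}]}}

```text
time_s: 20.45
tool_pos: [581.7, -68.2, 80.2]
orientation: [-0.021, 1.0, 0.0, -0.0]
wrist_force: [-1.3, 0.3, 0.9]
grip_width: 42.4
grip_force: 0.6
```

```bash
python3 plan.py 593 -69 80 92.5
```

```text
t 20.45 from [581.7 -68.2  80.2] yaw 92.44 tilt 0.02 F [-1.3  0.3  0.9]
turn units -0.02 ; shift units [-0.56 -0.06  0.01] = 1 x [-0.561 -0.065  0.008]
```

Call:
{"op": "move_arm", "data": {"targets": [{"dr": [0,0,0],"translation": [-0.15,0,0],"gripper": 0},{"dr": [0,0,0],"translation": [-0.15,0,0],"gripper": 0},{"dr": [0,0,0],"translation": [-0.1,0,0],"gripper": 0},{"dr": [0,0,0],"translation": [-0.1,0,0],"gripper": 0},{"dr": [0,0,0],"translation": [0,0,0],"gripper": 0}]}}

```text
time_s: 20.95
tool_pos: [591.7, -67.8, 80.4]
orientation: [-0.021, 1.0, -0.0, 0.0]
wrist_force: [-0.2, 0.4, 0.2]
grip_width: 42.6
grip_force: 0.0
```

Call:
{"op": "move_arm", "data": {"targets": [{"dr": [0,0,0],"translation": [-0.1,0,0],"gripper": 0},{"dr": [0,0,0],"translation": [-0.1,0,0],"gripper": 0},{"dr": [0,0,0],"translation": [-0.1,0,0],"gripper": 0},{"dr": [0,0,0],"translation": [0,0,0],"gripper": 0},{"dr": [0,0,0],"translation": [0,0,0],"gripper": 0}]}}

```text
time_s: 21.45
tool_pos: [594.1, -67.6, 79.7]
orientation: [-0.021, 1.0, 0.0, -0.004]
wrist_force: [-13.1, -1.7, 7.7]
grip_width: 42.6
grip_force: 6.3
```

Call:
{"op": "move_arm", "data": {"targets": [{"dr": [0,0,0],"translation": [0.4,0,-0.5],"gripper": 0},{"dr": [0,0,0],"translation": [1,0,-1],"gripper": 0},{"dr": [0,0,0],"translation": [1,0.5,-1],"gripper": 0},{"dr": [0,0,0],"translation": [1,0.7,-0.5],"gripper": 0},{"dr": [0,0,0],"translation": [1,0.6,0],"gripper": 0}]}}

```text
time_s: 21.95
tool_pos: [508.4, -35.1, 142.4]
orientation: [-0.021, 1.0, -0.0, 0.002]
wrist_force: [0.7, 0.4, -0.5]
grip_width: 42.9
grip_force: 0.0
```

Call:
{"op": "move_arm", "data": {"targets": [{"dr": [0,0,0],"translation": [1,0.6,0],"gripper": 0},{"dr": [0,0,0],"translation": [1,0.6,0],"gripper": 0},{"dr": [0,0,0],"translation": [1,0.6,0],"gripper": 0},{"dr": [0,0,0],"translation": [1,0.6,0],"gripper": 0},{"dr": [0,0,0],"translation": [1,0.6,0],"gripper": 0}]}}

```text
time_s: 22.45
tool_pos: [405.1, 20.8, 140.8]
orientation: [-0.021, 1.0, 0.0, 0.001]
wrist_force: [-0.3, -0.4, 0.1]
grip_width: 42.7
grip_force: 0.0
```

Call:
{"op": "move_arm", "data": {"targets": [{"dr": [0,0,0],"translation": [1,0.3,0],"gripper": 0},{"dr": [0,0,0],"translation": [0,0,1],"gripper": 0},{"dr": [0,0,0],"translation": [0,0,1],"gripper": 0},{"dr": [0,0,0],"translation": [0,0,0.8],"gripper": 0},{"dr": [0,0,0],"translation": [0,0,0.2],"gripper": 0}]}}

```text
time_s: 22.95
tool_pos: [385.0, 25.6, 79.6]
orientation: [-0.021, 1.0, 0.0, -0.0]
wrist_force: [0.2, -0.2, 0.5]
grip_width: 42.7
grip_force: 0.0
```

```bash
python3 plan.py 580 34 80 92.5
```

```text
t 22.95 from [385.   25.6  79.6] yaw 92.43 tilt 0.04 F [ 0.2 -0.2  0.5]
turn units -0.02 ; shift units [-9.76 -0.   -0.02] = 10 x [-0.976 -0.    -0.002]
```

Call:
{"op": "move_arm", "data": {"targets": [{"dr": [0,0,0],"translation": [-0.6,0,0],"gripper": 0},{"dr": [0,0,0],"translation": [-0.7,0,0],"gripper": 0},{"dr": [0,0,0],"translation": [-0.7,0,0],"gripper": 0},{"dr": [0,0,0],"translation": [-0.7,0,0],"gripper": 0},{"dr": [0,0,0],"translation": [-0.7,0,0],"gripper": 0}]}}

```text
time_s: 23.45
tool_pos: [454.9, 28.5, 80.7]
orientation: [-0.021, 1.0, 0.0, 0.0]
wrist_force: [-1.2, 0.1, 0.8]
grip_width: 42.6
grip_force: 0.6
```

Call:
{"op": "move_arm", "data": {"targets": [{"dr": [0,0,0],"translation": [-0.7,0,0],"gripper": 0},{"dr": [0,0,0],"translation": [-0.7,0,0],"gripper": 0},{"dr": [0,0,0],"translation": [-0.7,0,0],"gripper": 0},{"dr": [0,0,0],"translation": [-0.7,0,0],"gripper": 0},{"dr": [0,0,0],"translation": [-0.7,0,0],"gripper": 0}]}}

```text
time_s: 23.95
tool_pos: [524.3, 31.4, 80.2]
orientation: [-0.021, 1.0, -0.0, -0.0]
wrist_force: [-0.7, -0.3, 1.4]
grip_width: 42.8
grip_force: 0.7
```

Call:
{"op": "move_arm", "data": {"targets": [{"dr": [0,0,0],"translation": [-0.7,0,0],"gripper": 0},{"dr": [0,0,0],"translation": [-0.7,0,0],"gripper": 0},{"dr": [0,0,0],"translation": [-0.7,0,0],"gripper": 0},{"dr": [0,0,0],"translation": [-0.5,0,0],"gripper": 0},{"dr": [0,0,0],"translation": [-0.2,0,0],"gripper": 0}]}}

```text
time_s: 24.45
tool_pos: [580.3, 33.8, 80.2]
orientation: [-0.021, 1.0, 0.0, 0.0]
wrist_force: [-1.7, -0.2, 1.1]
grip_width: 42.8
grip_force: 0.7
```

Call:
{"op": "move_arm", "data": {"targets": [{"dr": [0,0,0],"translation": [-0.15,0,0],"gripper": 0},{"dr": [0,0,0],"translation": [-0.15,0,0],"gripper": 0},{"dr": [0,0,0],"translation": [-0.1,0,0],"gripper": 0},{"dr": [0,0,0],"translation": [-0.1,0,0],"gripper": 0},{"dr": [0,0,0],"translation": [-0.1,0,0],"gripper": 0}]}}

```text
time_s: 24.95
tool_pos: [589.5, 34.2, 80.0]
orientation: [-0.021, 1.0, -0.0, -0.002]
wrist_force: [-11.3, -0.4, 7.4]
grip_width: 43.0
grip_force: 5.4
```

Call:
{"op": "move_arm", "data": {"targets": [{"dr": [0,0,0],"translation": [0.4,0,-0.5],"gripper": 0},{"dr": [0,0,0],"translation": [1,0,-1],"gripper": 0},{"dr": [0,0,0],"translation": [1,0.5,-1],"gripper": 0},{"dr": [0,0,0],"translation": [1,0.7,-0.5],"gripper": 0},{"dr": [0,0,0],"translation": [1,0.6,0],"gripper": 0}]}}

```text
time_s: 25.45
tool_pos: [501.9, 66.9, 142.5]
orientation: [-0.021, 1.0, 0.0, 0.002]
wrist_force: [-0.1, -1.5, -0.2]
grip_width: 42.4
grip_force: 0.0
```

Call:
{"op": "move_arm", "data": {"targets": [{"dr": [0,0,0],"translation": [1,0.6,0],"gripper": 0},{"dr": [0,0,0],"translation": [1,0.6,0],"gripper": 0},{"dr": [0,0,0],"translation": [1,0.6,0],"gripper": 0},{"dr": [0,0,0],"translation": [1,0.6,0],"gripper": 0},{"dr": [0,0,0],"translation": [1,0.6,0],"gripper": 0}]}}

```text
time_s: 25.95
tool_pos: [398.5, 122.6, 141.0]
orientation: [-0.021, 1.0, 0.0, 0.001]
wrist_force: [0.1, 0.8, 0.6]
grip_width: 42.7
grip_force: 0.0
```

Call:
{"op": "move_arm", "data": {"targets": [{"dr": [0,0,0],"translation": [0.7,0.5,0],"gripper": 0},{"dr": [0,0,0],"translation": [0,0,1],"gripper": 0},{"dr": [0,0,0],"translation": [0,0,1],"gripper": 0},{"dr": [0,0,0],"translation": [0,0,0.8],"gripper": 0},{"dr": [0,0,0],"translation": [0,0,0.2],"gripper": 0}]}}

```text
time_s: 26.45
tool_pos: [384.2, 131.5, 79.7]
orientation: [-0.021, 1.0, -0.0, -0.0]
wrist_force: [-0.1, -0.1, 0.2]
grip_width: 42.9
grip_force: 0.0
```

```bash
python3 plan.py 575 141 80 92.5
```

```text
t 26.45 from [384.2 131.5  79.7] yaw 92.44 tilt 0.04 F [-0.1 -0.1  0.2]
turn units -0.02 ; shift units [-9.55  0.06 -0.01] = 10 x [-0.955  0.006 -0.001]
```

Call:
{"op": "move_arm", "data": {"targets": [{"dr": [0,0,0],"translation": [-0.6,0,0],"gripper": 0},{"dr": [0,0,0],"translation": [-0.7,0,0],"gripper": 0},{"dr": [0,0,0],"translation": [-0.7,0,0],"gripper": 0},{"dr": [0,0,0],"translation": [-0.7,0,0],"gripper": 0},{"dr": [0,0,0],"translation": [-0.7,0,0],"gripper": 0}]}}

```text
time_s: 26.95
tool_pos: [454.4, 134.5, 80.7]
orientation: [-0.021, 1.0, 0.0, 0.0]
wrist_force: [-1.4, -0.0, 1.9]
grip_width: 42.8
grip_force: 0.7
```

Call:
{"op": "move_arm", "data": {"targets": [{"dr": [0,0,0],"translation": [-0.7,0,0],"gripper": 0},{"dr": [0,0,0],"translation": [-0.7,0,0],"gripper": 0},{"dr": [0,0,0],"translation": [-0.7,0,0],"gripper": 0},{"dr": [0,0,0],"translation": [-0.7,0,0],"gripper": 0},{"dr": [0,0,0],"translation": [-0.7,0,0],"gripper": 0}]}}

```text
time_s: 27.45
tool_pos: [523.8, 137.5, 80.2]
orientation: [-0.021, 1.0, -0.0, -0.0]
wrist_force: [-1.2, 0.6, 1.0]
grip_width: 43.0
grip_force: 0.6
```

Call:
{"op": "move_arm", "data": {"targets": [{"dr": [0,0,0],"translation": [-0.7,0,0],"gripper": 0},{"dr": [0,0,0],"translation": [-0.7,0,0],"gripper": 0},{"dr": [0,0,0],"translation": [-0.6,0,0],"gripper": 0},{"dr": [0,0,0],"translation": [-0.4,0,0],"gripper": 0},{"dr": [0,0,0],"translation": [-0.2,0,0],"gripper": 0}]}}

```text
time_s: 27.95
tool_pos: [575.4, 139.7, 80.2]
orientation: [-0.021, 1.0, 0.0, 0.0]
wrist_force: [-1.6, -0.6, 1.2]
grip_width: 42.8
grip_force: 0.8
```

Call:
{"op": "move_arm", "data": {"targets": [{"dr": [0,0,0],"translation": [-0.15,0,0],"gripper": 0},{"dr": [0,0,0],"translation": [-0.15,0,0],"gripper": 0},{"dr": [0,0,0],"translation": [-0.1,0,0],"gripper": 0},{"dr": [0,0,0],"translation": [-0.1,0,0],"gripper": 0},{"dr": [0,0,0],"translation": [-0.1,0,0],"gripper": 0}]}}

```text
time_s: 28.45
tool_pos: [584.9, 140.0, 80.0]
orientation: [-0.021, 1.0, -0.0, -0.002]
wrist_force: [-11.5, -0.1, 8.0]
grip_width: 42.8
grip_force: 6.0
```

All three blocks are against the fence. The contact points give a fence angle of 2.5°. Now I'll turn the tool 90° to push along the fence.

Call:
{"op": "move_arm", "data": {"targets": [{"dr": [0,0,0],"translation": [0.5,0,-0.2],"gripper": 0},{"dr": [0,0,0],"translation": [0.5,0,-1],"gripper": 0},{"dr": [0,0,0.5],"translation": [0,-1,-1],"gripper": -0.3},{"dr": [0,0,1],"translation": [0,-1,-0.8],"gripper": -0.3},{"dr": [0,0,1],"translation": [0,-1,0],"gripper": -0.3}]}}

```text
time_s: 28.95
tool_pos: [567.6, 79.1, 142.9]
orientation: [0.067, 0.998, 0.0, 0.003]
wrist_force: [1.0, 0.4, -1.0]
grip_width: 29.9
grip_force: 0.0
```

Call:
{"op": "move_arm", "data": {"targets": [{"dr": [0,0,1],"translation": [0,-1,0],"gripper": -0.3},{"dr": [0,0,1],"translation": [0,-1,0],"gripper": -0.3},{"dr": [0,0,1],"translation": [0,-1,0],"gripper": -0.3},{"dr": [0,0,1],"translation": [0,-1,0],"gripper": -0.3},{"dr": [0,0,1],"translation": [-0.3,-0.8,0],"gripper": -0.3}]}}

```text
time_s: 29.45
tool_pos: [545.8, -16.0, 140.6]
orientation: [0.24, 0.971, -0.0, 0.0]
wrist_force: [0.2, 0.2, -0.0]
grip_width: 30.0
grip_force: 0.0
```

Call:
{"op": "move_arm", "data": {"targets": [{"dr": [0,0,1],"translation": [-1,0,0],"gripper": -0.3},{"dr": [0,0,1],"translation": [-1,0,0],"gripper": -0.3},{"dr": [0,0,1],"translation": [-1,0,0],"gripper": -0.3},{"dr": [0,0,1],"translation": [-1,0,0],"gripper": -0.3},{"dr": [0,0,1],"translation": [-1,0,0],"gripper": -0.3}]}}

```text
time_s: 29.95
tool_pos: [628.3, -73.5, 140.7]
orientation: [0.405, 0.915, 0.0, 0.001]
wrist_force: [0.5, -0.2, -0.1]
grip_width: 29.6
grip_force: 0.0
```

Call:
{"op": "move_arm", "data": {"targets": [{"dr": [0,0,1],"translation": [0,0,0],"gripper": -0.3},{"dr": [0,0,1],"translation": [0,0,0],"gripper": -0.3},{"dr": [0,0,1],"translation": [0,0,0],"gripper": -0.3},{"dr": [0,0,1],"translation": [0,0,0],"gripper": -0.3},{"dr": [0,0,1],"translation": [0,0,0],"gripper": -0.3}]}}

```text
time_s: 30.45
tool_pos: [627.6, -73.1, 140.6]
orientation: [0.557, 0.83, 0.0, 0.0]
wrist_force: [-0.3, 0.2, 0.9]
grip_width: 29.9
grip_force: 0.0
```

```bash
python3 plan.py 652 -139 140 2.5
```

```text
t 30.45 from [627.6 -73.1 140.6] yaw 22.26 tilt 0.06 F [-0.3  0.2  0.9]
turn units 4.94 ; shift units [-3.35  1.08  0.03] = 4 x [-0.837  0.269  0.008]
```

Call:
{"op": "move_arm", "data": {"targets": [{"dr": [0,0,1],"translation": [0,0,0],"gripper": -0.3},{"dr": [0,0,1],"translation": [0,0,0],"gripper": -0.3},{"dr": [0,0,1],"translation": [0,0,0],"gripper": -0.3},{"dr": [0,0,1],"translation": [0,0,0],"gripper": -0.3},{"dr": [0,0,0.95],"translation": [-0.7,0.2,0],"gripper": -0.3}]}}

```text
time_s: 30.95
tool_pos: [632.6, -85.5, 140.5]
orientation: [0.691, 0.723, 0.0, -0.0]
wrist_force: [0.1, -0.3, -0.6]
grip_width: 29.9
grip_force: 0.0
```

Call:
{"op": "move_arm", "data": {"targets": [{"dr": [0,0,0],"translation": [-0.9,0.3,0],"gripper": -0.3},{"dr": [0,0,0],"translation": [-0.9,0.3,0],"gripper": -0.3},{"dr": [0,0,0],"translation": [-0.9,0.3,0],"gripper": -0.3},{"dr": [0,0,0],"translation": [0,0,0],"gripper": -0.3},{"dr": [0,0,0],"translation": [0,0,0],"gripper": -0.3}]}}

```text
time_s: 31.45
tool_pos: [653.6, -140.6, 140.0]
orientation: [0.691, 0.723, -0.0, -0.0]
wrist_force: [0.3, -0.1, -0.5]
grip_width: 29.6
grip_force: 0.0
```

```bash
python3 plan.py 652 -139 80 2.5
python3 - <<'E'
from rig import arm; import cv2
cv2.imwrite("pics/top2.png",cv2.resize(arm.grab_frame("top")[100:340,130:450],None,fx=2,fy=2))
E
```

```text
t 31.45 from [ 653.6 -140.6  140. ] yaw 2.57 tilt 0.02 F [ 0.3 -0.1 -0.5]
turn units 0.02 ; shift units [ 0.08 -0.08  3.  ] = 3 x [ 0.027 -0.026  1.001]
```

View pics/top2.png

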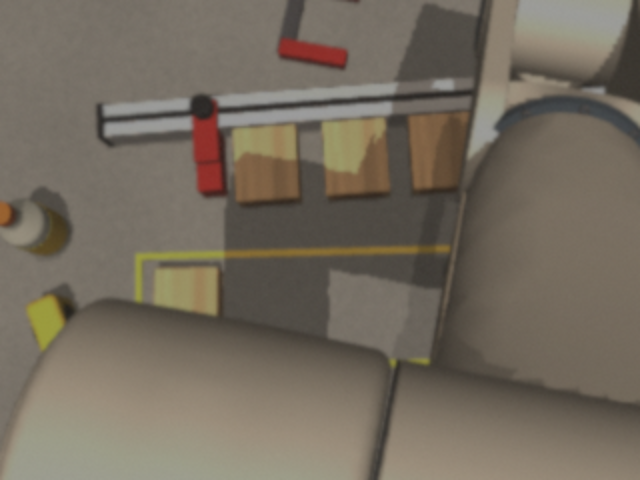

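The three blocks lie flat at the fence, at crop (266,160), (356,155) and (438,150), with gaps between them along it. Descending and pushing along.

Call:
{"op": "move_arm", "data": {"targets": [{"dr": [0,0,0],"translation": [0,0,1],"gripper": -0.3},{"dr": [0,0,0],"translation": [0,0,1],"gripper": -0.3},{"dr": [0,0,0],"translation": [0,0,0.8],"gripper": -0.3},{"dr": [0,0,0],"translation": [0,0,0.2],"gripper": -0.3},{"dr": [0,0,0],"translation": [0.2,0,0],"gripper": -0.3}]}}

```text
time_s: 32.0
tool_pos: [653.1, -135.5, 79.6]
orientation: [0.691, 0.723, -0.0, -0.001]
wrist_force: [-0.5, 0.5, -0.1]
grip_width: 30.1
grip_force: 0.0
```

Call:
{"op": "move_arm", "data": {"targets": [{"dr": [0,0,0],"translation": [0.4,0,0],"gripper": -0.3},{"dr": [0,0,0],"translation": [0.4,0,0],"gripper": -0.3},{"dr": [0,0,0],"translation": [0.4,0,0],"gripper": -0.3},{"dr": [0,0,0],"translation": [0.4,0,0],"gripper": -0.3},{"dr": [0,0,0],"translation": [0.4,0,0],"gripper": -0.3}]}}

```text
time_s: 32.5
tool_pos: [651.9, -95.0, 80.8]
orientation: [0.691, 0.723, 0.0, 0.0]
wrist_force: [-0.0, -1.1, 0.9]
grip_width: 29.6
grip_force: 0.6
```

Call:
{"op": "move_arm", "data": {"targets": [{"dr": [0,0,0],"translation": [0.4,0,0],"gripper": -0.3},{"dr": [0,0,0],"translation": [0.4,0,0],"gripper": -0.3},{"dr": [0,0,0],"translation": [0.4,0,0],"gripper": -0.3},{"dr": [0,0,0],"translation": [0.4,0,0],"gripper": -0.3},{"dr": [0,0,0],"translation": [0.4,0,0],"gripper": -0.3}]}}

```text
time_s: 33.0
tool_pos: [649.8, -55.2, 80.3]
orientation: [0.691, 0.723, 0.0, 0.0]
wrist_force: [0.3, -2.6, 2.7]
grip_width: 29.9
grip_force: 1.2
```

```bash
python3 plan.py 647.5 -39 80 2.5
```

```text
t 33.0 from [649.8 -55.2  80.3] yaw 2.62 tilt 0.01 F [ 0.3 -2.6  2.7]
turn units 0.03 ; shift units [ 0.82 -0.08  0.02] = 1 x [ 0.815 -0.082  0.015]
```

Call:
{"op": "move_arm", "data": {"targets": [{"dr": [0,0,0],"translation": [0.2,0,0],"gripper": -0.3},{"dr": [0,0,0],"translation": [0.15,0,0],"gripper": -0.3},{"dr": [0,0,0],"translation": [0.15,0,0],"gripper": -0.3},{"dr": [0,0,0],"translation": [0.1,0,0],"gripper": -0.3},{"dr": [0,0,0],"translation": [0.1,0,0],"gripper": -0.3}]}}

```text
time_s: 33.5
tool_pos: [649.2, -41.8, 80.3]
orientation: [0.691, 0.723, -0.0, 0.0]
wrist_force: [1.2, -3.9, 2.1]
grip_width: 30.0
grip_force: 1.7
```

Call:
{"op": "move_arm", "data": {"targets": [{"dr": [0,0,0],"translation": [0.1,0,0],"gripper": -0.3},{"dr": [0,0,0],"translation": [0.1,0,0],"gripper": -0.3},{"dr": [0,0,0],"translation": [0.1,0,0],"gripper": -0.3},{"dr": [0,0,0],"translation": [0,0,0],"gripper": -0.3},{"dr": [0,0,0],"translation": [0,0,0],"gripper": -0.3}]}}

```text
time_s: 34.0
tool_pos: [648.9, -39.7, 80.4]
orientation: [0.69, 0.723, -0.002, 0.002]
wrist_force: [0.5, -27.4, 1.6]
grip_width: 29.9
grip_force: 13.3
```

```bash
python3 snap.py w5
```

```text
34.0 [648.9 -39.7  80.4] cam [646.5  31.7 148.4]
```

View pics/w5.png

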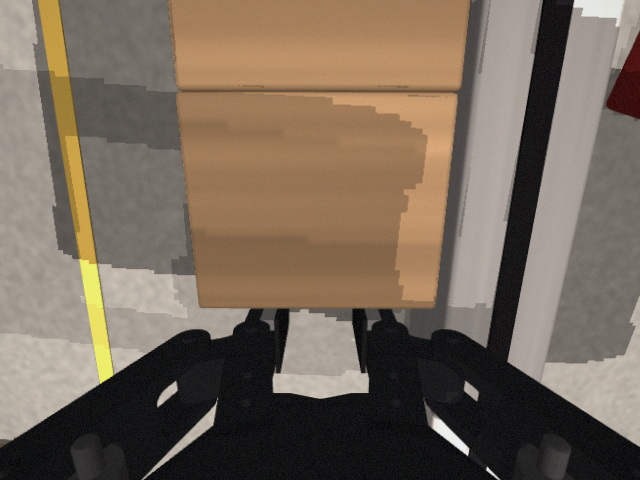

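The view shows the third block at columns 180–457 and rows 92–306. It is tight against the second block at row 90, and the fence face strip runs alongside. Checking the edges numerically.

```bash
python3 - <<'E'
from h import *; import pickle
np.set_printoptions(precision=1,suppress=True)
I=pickle.load(open("w5.pkl","rb")); im=cv2.imread("pics/w5.png")
G=cv2.GaussianBlur(cv2.cvtColor(im,cv2.COLOR_BGR2HSV)[:,:,1],(5,5),0).astype(int)
m=G>75
th=np.radians(2.55); ox=np.array([np.cos(th),np.sin(th)]); oy=np.array([-np.sin(th),np.cos(th)]); O=np.array([604.1+90,-65])
for r in (10,40,70,110,150,200,250,290):
  c=np.where(m[r,:490]&(np.arange(490)>120))[0]; W=onz(I,[[c.min(),r],[c.max(),r]],38)[:,:2]
  print(r,c.min(),c.max(),"own x of edges rel. fence",((W-O)@ox).round(1),"y",((W-O)@oy).round(1))
E
python3 plan.py 648.9 -39.7 80 2.5
```

```text
10 169 468 own x of edges rel. fence [-87.2  -0.5] y [135.9 136.2]
40 172 465 own x of edges rel. fence [-87.2  -0.5] y [128.2 128.5]
70 175 462 own x of edges rel. fence [-87.3  -0.4] y [120.1 120.4]
110 177 456 own x of edges rel. fence [-88.   -0.9] y [108.7 109. ]
150 182 451 own x of edges rel. fence [-87.7  -1.1] y [96.7 97. ]
200 187 446 own x of edges rel. fence [-87.9  -1. ] y [80.5 80.8]
250 193 440 own x of edges rel. fence [-87.7  -1.2] y [62.9 63.1]
290 197 436 own x of edges rel. fence [-87.9  -1. ] y [47.6 47.9]
t 34.05 from [648.9 -39.7  80.4] yaw 2.66 tilt 0.27 F [ -1.4 -27.1   2.7]
turn units 0.04 ; shift units [-0.    0.    0.02] = 0 x [-0.     0.001  0.018]
```

The row is tight and square, within about 0.5 mm of the fence, and pressed at 27 N. I'll hold, then let go gently and retreat.

Call:
{"op": "move_arm", "data": {"targets": [{"dr": [0,0,0],"translation": [0,0,0],"gripper": -0.3},{"dr": [0,0,0],"translation": [0,0,0],"gripper": -0.3},{"dr": [0,0,0],"translation": [0,0,0],"gripper": -0.3},{"dr": [0,0,0],"translation": [0,0,0],"gripper": -0.3},{"dr": [0,0,0],"translation": [0,0,0],"gripper": -0.3}]}}

```text
time_s: 34.55
tool_pos: [648.8, -39.7, 80.3]
orientation: [0.691, 0.723, -0.002, 0.002]
wrist_force: [-1.3, -26.9, 1.5]
grip_width: 29.8
grip_force: 13.2
```

Call:
{"op": "move_arm", "data": {"targets": [{"dr": [0,0,0],"translation": [-0.15,0,0],"gripper": -0.3},{"dr": [0,0,0],"translation": [-0.2,0,0],"gripper": -0.3},{"dr": [0,0,0],"translation": [-0.5,0,0],"gripper": -0.3},{"dr": [0,0,0],"translation": [-1,0,0],"gripper": -0.3},{"dr": [0,0,0],"translation": [-1,0,-0.5],"gripper": -0.3}]}}

```text
time_s: 35.05
tool_pos: [650.6, -92.9, 89.0]
orientation: [0.69, 0.723, -0.001, -0.001]
wrist_force: [0.2, -0.3, 0.2]
grip_width: 29.7
grip_force: 0.0
```

Call:
{"op": "move_arm", "data": {"targets": [{"dr": [0,0,0],"translation": [-0.5,0,-1],"gripper": -0.3},{"dr": [0,0,0],"translation": [-0.5,0,-1],"gripper": -0.3},{"dr": [0,0,0],"translation": [-0.5,0,-1],"gripper": -0.3},{"dr": [0,0,0],"translation": [-0.5,0,-1],"gripper": -0.3},{"dr": [0,0,0],"translation": [-0.5,0,-1],"gripper": -0.3}]}}

```text
time_s: 35.55
tool_pos: [653.6, -143.1, 190.9]
orientation: [0.691, 0.723, 0.0, -0.0]
wrist_force: [0.4, 0.5, 0.1]
grip_width: 29.8
grip_force: 0.0
```

Call:
{"op": "move_arm", "data": {"targets": [{"dr": [0,0,0],"translation": [-0.5,0,-1],"gripper": -0.3},{"dr": [0,0,0],"translation": [-0.5,0,-1],"gripper": -0.3},{"dr": [0,0,0],"translation": [-0.5,0,-1],"gripper": -0.3},{"dr": [0,0,0],"translation": [0,0,0],"gripper": -0.3},{"dr": [0,0,0],"translation": [0,0,0],"gripper": -0.3}]}}

```text
time_s: 36.05
tool_pos: [655.1, -172.6, 250.1]
orientation: [0.691, 0.723, 0.0, -0.0]
wrist_force: [0.5, 0.3, -0.1]
grip_width: 30.2
grip_force: 0.0
```

```bash
python3 snap.py w6
python3 - <<'E'
from h import *; import pickle
np.set_printoptions(precision=1,suppress=True)
I=pickle.load(open("w6.pkl","rb")); im=cv2.imread("pics/w6.png")
th=np.radians(2.55); ox=np.array([np.cos(th),np.sin(th)]); oy=np.array([-np.sin(th),np.cos(th)]); O=np.array([694.1,-65])
G=cv2.GaussianBlur(cv2.cvtColor(im,cv2.COLOR_BGR2HSV)[:,:,1],(3,3),0).astype(int)
M=cv2.Rodrigues(I["rvec"])[0]
for y in range(40,265,15):   # rows through the row of blocks
  P=O+oy*y-ox*45; px=cv2.projectPoints(np.array([[*P,38.]]),I["rvec"],I["tvec"],I["K"],np.array([I["k1"],0,0,0]))[0].ravel()
  r,c0=int(px[1]),int(px[0])
  if not 0<=r<480: continue
  l=c0
  while l>0 and G[r,l]>55: l-=1
  q=c0
  while q<639 and G[r,q]>55: q+=1
  W=onz(I,[[l,r],[q,r]],38)[:,:2]; print(y,px.round(),l,q,((W-O)@ox).round(1))
E
```

```text
36.05 [ 655.1 -172.6  250.1] cam [ 652.7 -101.6  318.5]
40 [317.  43.] 258 378 [-89.8   0.6]
55 [317.  20.] 257 379 [-89.9   0.6]
```

Run:
```python
from h import *
from rig import arm
np.set_printoptions(precision=1,suppress=True)
t=arm.grab_frame("top");s=arm.grab_frame("side")
out=np.zeros((600,800,3),np.uint8)
out[:320,:]=cv2.resize(t[130:274,180:540],(800,320),interpolation=cv2.INTER_CUBIC)
out[325:595,:]=cv2.resize(s[90:370,150:450],(800,600))[:,:][100:370] if 0 else cv2.resize(s[180:350,150:450],(800,270)[:2] if 0 else (800,270),interpolation=cv2.INTER_CUBIC)
cv2.imwrite("pics/fin.png",out)
I=arm.camera_info("side")
for k in blobs(s,"pine",300):
  r=cv2.minAreaRect(k); W=onz(I,cv2.boxPoints(r),38)[:,:2]; e=W[1]-W[0]; f=W[2]-W[1]; print(np.array(r[0]),W.mean(0),np.linalg.norm(e),np.linalg.norm(f),np.degrees(np.arctan2(e[1],e[0])))
```

```text
[255.8 254.9] [637.3  95.5] 203.38271829134655 102.39045669309326 -87.85028748219197
[323.8 321.1] [470.2 242.8] 76.0342532800154 93.38174149473443 -87.90752004666697
[349.7 176.2] [ 458.7 -182.9] 77.94321644881275 93.2277842864738 -85.8660777601263
[257.4 392.9] [566.2 402.9] 54.54382092531411 36.50243441923968 -118.01827326520589
[566.5 293.4] [-26.1 110.6] 66.56441283472981 51.46910225281099 -167.1679841766531
```

View pics/fin.png

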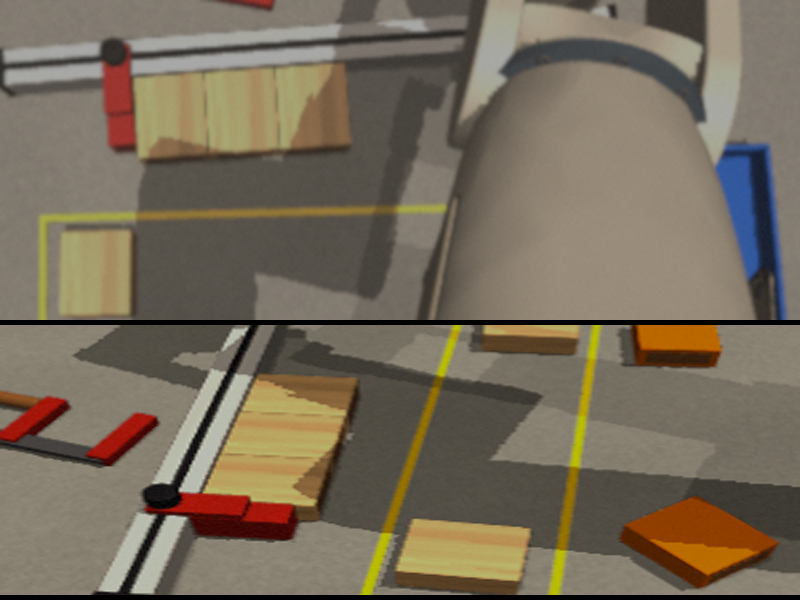

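The three blocks form one tight straight row against the fence and the stop, at crop (137–350, 65–158). The other two blocks have not moved. Handing in.

```bash
python3 -c "
from rig import arm
print(arm.close_job())"
```

```text
the job is handed in; nothing more can be done
None
```

I handed the job in at about 36 s of the 72 s: the offcut is in the scrap box, and three pine blocks sit in one tight row against the fence and stop, pressed at about 27 N for over half a second and released; the other two blocks, the glue bottle and the tape measure were not touched.

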